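# Load the rewinder spindle: spacer, bearing, retainer

### The job

Get the filament rewinder's spindle ready: stand the black spacer tube on end on the bench and let go of it, then take it again by its upper end and lower it over the upright spindle until it is fully home in the yellow guard cup. Put the steel bearing over the spindle flat on top of the spacer, then swing the yellow retainer arm over and press it fully down onto the stack. Leave the tape roll, the screwdriver and the red bin where they are.

Things in the scene. Friction and masses are not known exactly. Their poses are not given: they have to be found in the camera images.
- stand: Rewinder stand, fixed. Origin on the spindle's axis at bench level; z up, x points from the spindle to the retainer's hinge. Grey base plate 20 mm thick, x = -60 to 130 mm, y = -50 to 50 mm. Two yellow hinge cheeks at x = 86 to 114 mm, y = +-22 to +-30 mm, 132 mm high. Fully home, the spacer's centre is 58 mm and the bearing's underside 96 mm above the bench.
- spindle_top (a point): Top of the upright steel spindle, on its axis, 135 mm above the bench. The spindle is 16 mm in diameter; its upper 7 mm is coned to 8 mm.
- cup_rim (a point): Centre of the rim of the round yellow guard cup about the spindle, 65 mm above the bench. The cup is 52 mm inside and 68 mm outside; its floor is the base plate, 20 mm above the bench.
- hinge (a point): Centre of the retainer's hinge axis, 100 mm along the stand's x from the spindle axis, 120 mm above the bench. The hinge axis runs along the stand's y.
- retainer (a joint): Angle of the yellow retainer arm, rad: 0 = closed, level, its underside 113.5 mm above the bench, 1.5 mm over a seated bearing; 1.57 = straight up; starts at 1.65 to 1.95, leaning back away from the spindle (stop at 2.0). Hinge friction (0.14 N m) holds it where it is left. 140 mm long from the hinge, 13 mm thick, 36 to 48 mm wide; a 28 mm opening 78 to 122 mm from the hinge passes over the spindle.
- retainer_bar (a point): Centre of the red cross bar at the retainer arm's free end, 131 mm from the hinge; the bar is 48 mm long (parallel to the hinge), 18 mm along the arm and 13 mm thick. Push it from behind (the side away from the spindle) over towards the spindle, then down.
- spacer: Black plastic spacer tube, 76 mm long, 44 mm outside, 20 mm bore, about 110 g. Origin at its centre; its x axis is the tube's axis; the ends are alike. Starts lying level in the blue cradle, its centre 35 mm above the bench. Stood on end on the bench its centre is 38 mm high.
- bearing: Steel bearing ring, 60 mm outside, 20 mm bore, 16 mm thick, about 150 g, lying flat on the bench. Origin at the centre of its underside, z along its axis; both faces are alike.
- cradle: Low blue cradle under the spacer, fixed, 56 mm long (its x, along the spacer), 32 mm wide, 16 mm high. Origin at its underside's centre.
- tape_roll: Bystander: black tape roll, 90 mm outside, 24 mm high, lying flat. Origin at the centre of its underside.
- driver: Bystander: screwdriver with red handle, about 200 mm long, lying on the bench.
- parts_bin: Bystander: red open bin, 110 x 90 x 50 mm. Origin at the centre of its underside.
There are look-alikes about, which are no part of the job. What is shaped like the spacer but orange or purple is not meant.

How it is judged:
By the outcome, as a careful person would: the job done as asked, in the order asked, and still so for the second after the job is handed in, with the robot touching nothing.
It also fails if it takes over 72 s, if anything falls off the work surface, if the arm or the gripper's body presses on something with over 40 N, if the wrist force passes 120 N, or if a joint passes its speed limit or range.

### The arm

A 6-joint arm with a two-finger parallel gripper is mounted at the origin on the work surface. World frame = base frame: x ahead of the robot, y to its left, z up, the work surface at z = 0. Lengths are in m, angles in rad, forces in N, time in s.
With the tool pointing down it reaches from about 0.325 to 1 m from the base axis. Payload 5.1 kg.
Tool frame: the origin (TCP) lies on the centre line of the jaws, within the pads' length; the fingertips stand 19 mm ahead of it and the grasp point (between the pads) is the TCP; y points along the fingers, z is the direction in which the jaws open and shut, and the axes are right-handed (so a half turn about y gives the same grasp; the last joint's range is limited). The gripper opens to 85 mm and grips with 20 to 120 N. Pads are 22 mm wide; open, the fingers measure 114 mm over their backs; the gripper's body (76 mm by 85 mm) begins 54 mm behind the grasp point. The pads swing forward as they close: fully open they stand 13 mm farther back than shut.
Start: joints at [1.066, 0.124, 1.65, -0, 1.367, -0.083], TCP at [0.266, 0.593, 0.25] pointing down, gripper open.
Joint ranges: [-2.61, 2.61], [-1.02, 2.33], [0.03, 2.71], [-1.35, 4.49], [0.32, 2.68], [-2.91, 2.91]. Speed limits (rad/s): [2.57, 2.57, 3.14, 3.14, 3.14, 3.14].

### API

Orientations are given as a unit quaternion [w, x, y, z].
In Python, from workcell import arm, eyes, finder gives the robot as it stands.
- The arm moves only by the shell command python3 -m inch 'ROWS' [OPENING] [FORCE]. ROWS is JSON, a list of rows, each a list of 2 entries, a list of its own where there are three numbers: the shift along the world's x, y, z in units of 0.2 m (1.0 is 0.2 m), then the turn, a rotation vector about the world's x, y, z in units of 1.5 rad (1.0 is 1.5 rad). A call has 1 to 12 rows; each row is the pose to reach, as a shift and turn from the pose measured when the call began; what a row does not reach only later rows make up. A row lasts 1/12 s, in which the tool goes at most 41.7 mm and 7.16 degrees, less where a joint would pass 70% of its speed; a pose out of reach is approached as far as the arm can. A call with a number of a shift or a turn outside -1 to 1 is refused whole. A call with a gripper value outside its range is refused whole. OPENING is the opening, from 0 (shut) to 1 (fully open), set as the call begins (- or left out, the last holds). The fingers move at their own pace and stop on an object; FORCE is the grip in N (left out, the last holds). Time passes only in rows, so rows that repeat a pose let the fingers close. It gives the time, the measured TCP pose, the force and the opening at its end, in the units of the state.
- arm.state(): the state, without advancing time (a new reading comes with each control period).
- eyes.grab_frame(name): name is "scene" or "top"; returns the picture (384x512x3 uint8, blue, green, red); there is no depth.
- eyes.camera_params(name): a dict with "K" (3x3 intrinsics, pixels), "pose" (4x4, takes a point from camera to world coordinates). Camera axes: x right, y down, z forward; pixel columns grow to the right and rows downward; lengths in m; the calibration is good to about 2 mm. A picture is of the moment at which its call begins. camera_params takes no time and is no camera call.
- arm.hand_in(): hands the job in, once; it reports no verdict.
Trained networks look in the newest picture that a camera, given by its name, has taken for a name from the list of things; names that differ only in an ending like _2 or _b are one class to them, and where a whole thing is asked for, a point or a joint stands for the part that bears it (a point fixed in the world has none). Each returns a list of dicts, best first, with "conf" (0 to 1); they miss things now and then, are a little off and sometimes report something else, mostly with a low value. They report only what shows in the picture. A call takes as long as a camera call. They do not tell look-alikes from the thing itself.
- finder.outline_of(query, camera): "mask" (384x512 bool, what is visible of it) and "bbox" ([left, top, width, height] in pixels, round what is visible of it).
- finder.landmark_of(query, camera): "at" ([row, column] in pixels: a listed point, or the origin of a listed thing).
The state is a dict: "time": time; "qpos": joint angles; "qvel": joint speeds; "joint_torque": joint torques, N m; "tool_pos": TCP position; "tcp_rot": TCP orientation; "wrist_force": force on the tool from outside, world axes, zero at the start; "ft_torque": the same for the moment, N m; "finger_gap": finger opening in m.
Only numpy, scipy, OpenCV 4.12 (cv2) and the standard library are available. Lean on these libraries where they do the work, as an engineer would, in place of code of your own. Each camera call takes 0.05 s, during which the arm holds its last target.

## Working session

There is one attempt and no reset: what is moved stays moved. The work goes in short steps, Python scripts to look and compute and a shell command to move; the robot and the scene stay as the last step left them, time stands still between calls to the robot, and variables do not carry over. Pictures are saved under pics/ and viewed, and the job is handed in when it is done.

```bash
ls; mkdir -p pics; python3 - <<'E'
from workcell import arm, eyes, finder
import cv2
print(arm.state())
for n in ("scene","top"):
    cv2.imwrite(f"pics/{n}0.png",eyes.grab_frame(n)); p=eyes.camera_params(n); print(n,p["K"],p["pose"])
E
```

```text
pics
{'time': 0.0, 'qpos': array([ 1.06640465e+00,  1.24524100e-01,  1.65171910e+00, -6.52784795e-06,
        1.36748428e+00, -8.26035888e-02]), 'qvel': array([ 0.00081931, -0.00086678,  0.00094796,  0.00098389,  0.00084961,
       -0.0003961 ]), 'joint_torque': array([ 7.51307061e-05, -4.23603809e+01, -3.65457559e+01, -1.67949438e-04,
        7.11100933e-03,  3.79121268e-07]), 'tool_pos': array([0.26585105, 0.59250455, 0.24901402]), 'tcp_rot': array([-0.69071678,  0.69216309, -0.1482373 ,  0.14780491]), 'wrist_force': array([-0.23797416,  0.57999741,  0.46207814]), 'ft_torque': array([-0.04933722, -0.04060775,  0.02382516]), 'finger_gap': 0.08574097809183939}
scene [[469.95146119   0.         254.00013896]
 [  0.         469.95146119 191.08284003]
 [  0.           0.           1.        ]] [[ 0.421048    0.60162945 -0.67879348  1.33729616]
 [ 0.90703632 -0.28086145  0.31369086 -0.33418454]
 [-0.00192126 -0.74776925 -0.66395592  0.9069865 ]
 [ 0.          0.          0.          1.        ]]
top [[464.56093505   0.         253.48099177]
 [  0.         464.56093505 191.17675118]
 [  0.           0.           1.        ]] [[ 0.01061021 -0.99299002  0.11772107  0.34880537]
 [-0.99992931 -0.00990451  0.00657812  0.0433542 ]
 [-0.00536604 -0.11778254 -0.99302491  1.48485574]
 [ 0.          0.          0.          1.        ]]
```

View pics/scene0.png

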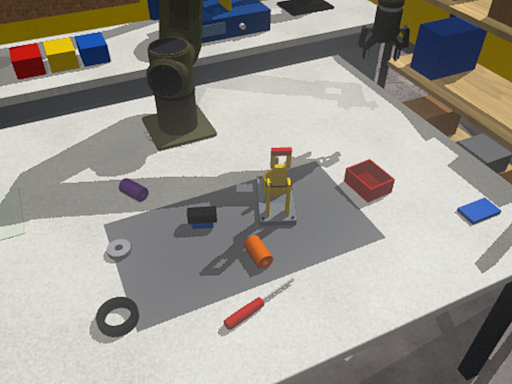

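View pics/top0.png

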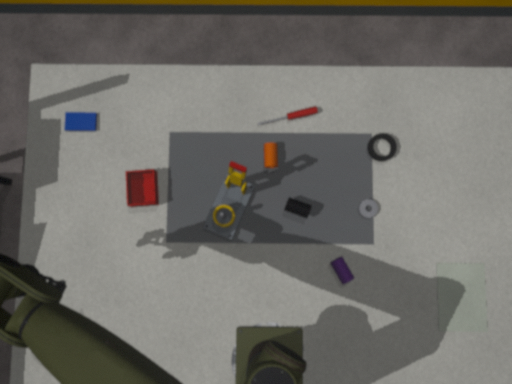

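The black spacer lies on the blue cradle at scene (202,214), top (298,207). The look-alikes are the orange tube at scene (259,251), top (270,155), and the purple one at scene (133,189), top (342,270). The bearing is at scene (119,249), top (369,208). The tape roll at scene (117,316) is also ring-shaped, but it's bigger and black. I'm choosing the black tube on the cradle and will check it in a close crop.

```bash
cat > h.py <<'E'
import numpy as np, cv2
from workcell import arm, eyes, finder
def ray(cam,rc):
    p=eyes.camera_params(cam);K=np.array(p["K"]);P=np.array(p["pose"])
    d=P[:3,:3]@np.linalg.inv(K)@np.array([rc[1],rc[0],1.]); return P[:3,3],d
def onz(cam,rc,z):
    o,d=ray(cam,rc); return o+d*(z-o[2])/d[2]
def tri(a,b):
    A=[];B=[]
    for cam,rc in (("scene",a),("top",b)):
        o,d=ray(cam,rc);d=d/np.linalg.norm(d);M=np.eye(3)-np.outer(d,d);A.append(M);B.append(M@o)
    return np.linalg.lstsq(np.vstack(A),np.hstack(B),rcond=None)[0]
def proj(cam,X):
    p=eyes.camera_params(cam);K=np.array(p["K"]);P=np.linalg.inv(np.array(p["pose"]))
    X=np.atleast_2d(X);c=X@P[:3,:3].T+P[:3,3];q=c@K.T;return q[:,:2]/q[:,2:]
E
python3 - <<'E'
from h import *
np.set_printoptions(precision=4,suppress=True)
f={c:eyes.grab_frame(c) for c in("scene","top")}
Z=dict(spindle_top=.135,cup_rim=.065,hinge=.12,retainer_bar=None,spacer=.035,bearing=0,cradle=0,stand=0)
for q,z in Z.items():
    for c in f:
        for r in finder.landmark_of(q,c)[:3]:
            print(q,c,round(r["conf"],2),np.round(r["at"],1), onz(c,r["at"],z)[:2] if z is not None else "")
a=f["scene"][140:270,90:320];b=f["top"][130:290,190:400]
cv2.imwrite("pics/ca.png",cv2.resize(a,None,fx=3.4,fy=3.4,interpolation=cv2.INTER_CUBIC))
cv2.imwrite("pics/cb.png",cv2.resize(b,None,fx=3.7,fy=3.7,interpolation=cv2.INTER_CUBIC))
print(arm.state()["time"])
E
```

```text
spindle_top scene 0.6 [150.1 278.9] [0.4234 0.1637]
spindle_top scene 0.59 [157.1 273.3] [0.445  0.1357]
spindle_top top 0.72 [211.9 221.6] [0.4471 0.1445]
cup_rim scene 0.7 [178.5 274.8] [0.4532 0.1382]
hinge scene 0.79 [184.7 272.5] [0.5304 0.0909]
hinge scene 0.26 [190.9 277.5] [0.5572 0.0916]
hinge top 0.66 [184.2 234.7] [0.5309 0.1083]
retainer_bar scene 0.91 [153.5 278.6] 
retainer_bar scene 0.24 [189.5 275.7] 
retainer_bar top 0.51 [164.8 236.9] 
spacer scene 0.77 [215.7 202.8] [ 0.4774 -0.0859]
spacer scene 0.62 [250.2 256.5] [ 0.6461 -0.0084]
spacer scene 0.6 [189.1 134. ] [ 0.2956 -0.2242]
spacer top 0.77 [207. 297.] [ 0.4722 -0.0837]
spacer top 0.74 [154.8 271.3] [ 0.6374 -0.0023]
spacer top 0.7 [272.4 339.1] [ 0.2717 -0.2131]
bearing scene 0.92 [252.4 119.7] [ 0.4784 -0.3129]
bearing top 0.64 [211.4 370.9] [ 0.4635 -0.323 ]
cradle scene 0.58 [225.4 204. ] [ 0.4792 -0.0859]
stand scene 0.68 [190.9 273.9] [0.4338 0.1471]
stand top 0.76 [217.  226.6] [0.4408 0.1383]
stand top 0.33 [148.4 381.3] [ 0.6689 -0.3606]
1.0
```

View pics/ca.png

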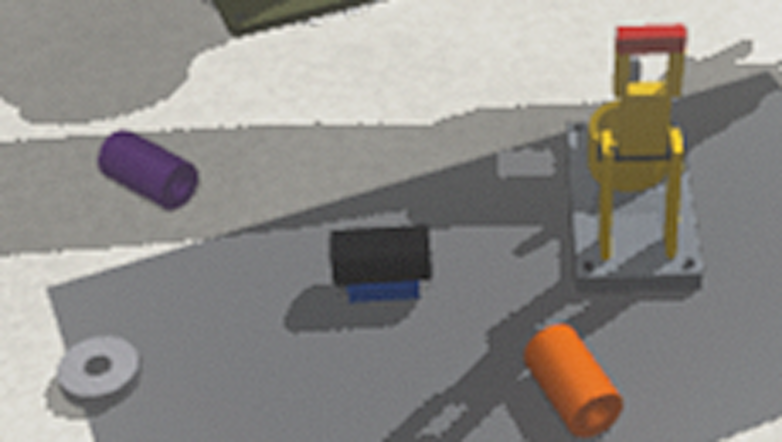

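View pics/cb.png

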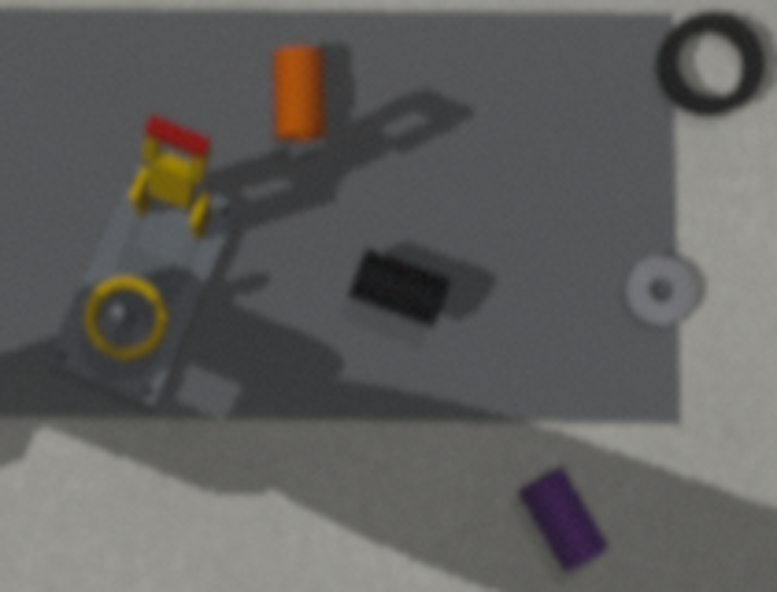

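The close crop confirms the choice: a black, unpainted tube at scene (202,214) resting on the blue cradle. The orange and purple tubes are clearly separate from it. Next, precise fits.

```bash
cat > fit.py <<'E'
from h import *
from scipy.optimize import least_squares
def hullmask(cam,pts):
    q=proj(cam,pts).astype(np.float32);h=cv2.convexHull(q)[:,0];
    m=cv2.moments(h); return np.array([m["m10"]/m["m00"],m["m01"]/m["m00"]]),m["m00"],np.array([m["mu20"],m["mu11"],m["mu02"]])/m["m00"],h
def mm(mask):
    m=cv2.moments(mask.astype(np.uint8),True);return np.array([m["m10"]/m["m00"],m["m01"]/m["m00"]]),m["m00"],np.array([m["mu20"],m["mu11"],m["mu02"]])/m["m00"]
t=np.linspace(0,2*np.pi,72,endpoint=False)
def cyl(c,axis,r,h):
    axis=np.array(axis,float)/np.linalg.norm(axis);u=np.cross(axis,[0.3,.2,1] if abs(axis[2])<.9 else [1,0,0]);u/=np.linalg.norm(u);v=np.cross(axis,u)
    ring=r*(np.outer(np.cos(t),u)+np.outer(np.sin(t),v));return np.vstack([c+ring-axis*h/2,c+ring+axis*h/2])
def seg(cam,img,box,test):
    hsv=cv2.cvtColor(img,cv2.COLOR_BGR2HSV);m=test(hsv.astype(int),img.astype(int));k=np.zeros(m.shape,np.uint8);r0,r1,c0,c1=box;k[r0:r1,c0:c1]=m[r0:r1,c0:c1]
    n,l,s,_=cv2.connectedComponentsWithStats(k);i=1+np.argmax(s[1:,4]);return l==i
E
python3 - <<'E'
from fit import *
np.set_printoptions(precision=4,suppress=True)
S=eyes.grab_frame("scene");T=eyes.grab_frame("top")
# spacer
ms=seg("scene",S,(195,232,180,225),lambda h,b:(h[...,2]<70)&~((h[...,0]>100)&(h[...,1]>120)))
mt=seg("top",T,(190,225,275,322),lambda h,b:h[...,2]<50)
fo={c:finder.outline_of("spacer",c) for c in("scene","top")}
vis=[]
def ffit(ms,mt,model,x0):
    def res(x):
        o=[]
        for cam,m in(("scene",ms),("top",mt)):
            if m is None: continue
            c,a,q=mm(m);C,A,Q,_=hullmask(cam,model(x));o+=list(C-c)+list((Q-q)/8)
        return o
    r=least_squares(res,x0,x_scale=.01,diff_step=1e-4);return r.x,np.array(res(r.x))
sp=lambda x:cyl(np.array([x[0],x[1],.035]),[np.cos(x[2]),np.sin(x[2]),0],.022,.076)
for n,(a,b) in dict(both=(ms,mt),s=(ms,None),t=(None,mt)).items(): print("spacer",n,*ffit(a,b,sp,[.475,-.084,1.2]))
print([x.sum() for x in(ms,mt)])
for c in fo:
    r=min(fo[c],key=lambda r:abs(r["bbox"][0]+r["bbox"][2]/2-(202 if c=="scene" else 298)));print(c,r["conf"],r["bbox"],mm(r["mask"]),mm(ms if c=="scene" else mt))
be=lambda x:cyl(np.array([x[0],x[1],.008]),[0,0,1],.03,.016)
for c in("scene","top"):
    r=finder.outline_of("bearing",c)[0];m=cv2.morphologyEx(r["mask"].astype(np.uint8),cv2.MORPH_CLOSE,np.ones((15,15)));print(r["bbox"])
    print("bearing",c,*ffit(m if c=="scene" else None,m if c=="top" else None,be,[.47,-.31]))
# cup
my=seg("top",T,(195,232,205,243),lambda h,b:(h[...,0]>15)&(h[...,0]<35)&(h[...,1]>120)&(h[...,2]>70))
cn=cv2.findContours(my.astype(np.uint8),cv2.RETR_EXTERNAL,cv2.CHAIN_APPROX_NONE)[0][0];mf=cv2.drawContours(np.zeros(my.shape,np.uint8),[cn],-1,1,-1)
cu=lambda x:cyl(np.array([x[0],x[1],.0425]),[0,0,1],.034,.045)
print("cup",*ffit(None,mf,cu,[.44,.13]),mf.sum(),hullmask("top",cu([.44,.13]))[1])
# red bar
b={}
for c,I,box in(("scene",S,(140,165,260,300)),("top",T,(155,180,222,255))):
    m=seg(c,I,box,lambda h,b:((h[...,0]<8)|(h[...,0]>172))&(h[...,1]>120)&(h[...,2]>60));k=mm(m);b[c]=k[0][::-1];print(c,k)
print("bar",tri(b["scene"],b["top"]))
E
```

```text
spacer both [ 0.4723 -0.087   1.2502] [ 0.0567 -0.0976  0.2396 -0.0424  0.2292  0.0852 -0.0433  0.2716  0.1725
  0.1295]
spacer s [ 0.4725 -0.0872  1.2504] [ 0.0033 -0.0144  0.2431 -0.0435  0.2305]
spacer t [ 0.4721 -0.0867  1.2523] [-0.004  -0.0025  0.2774  0.1654  0.124 ]
[np.int64(460), np.int64(343)]
scene 0.83 [185.3, 205.6, 30.5, 14.6] (array([201.8211, 215.1242]), 475.0, array([69.3932, -4.7904, 22.2098])) (array([201.4174, 214.7022]), 460.0, array([69.3127, -3.6735, 21.483 ]))
top 0.55 [282.9, 198.4, 29.0, 21.7] (array([297.7016, 207.9005]), 372.0, array([50.7792,  8.2526, 19.353 ])) (array([298.1224, 207.0875]), 343.0, array([46.2999,  9.5665, 19.0652]))
[105.4, 238.7, 25.2, 22.9]
bearing scene [ 0.4758 -0.3127] [ 0.0014 -0.0079  0.2049 -0.1474  0.1244]
[360.7, 202.4, 15.4, 15.6]
bearing top [ 0.4714 -0.3101] [-0.0025 -0.0017  0.5973  0.0098  0.4711]
cup [0.4429 0.1446] [0.0013 0.0006 0.1026 0.1282 0.0707] 398 404.15019863133784
scene (array([280.8986, 149.2464]), 69.0, array([33.8883, -1.0765,  1.0842]))
top (array([237.5521, 166.4688]), 96.0, array([20.5181,  8.0016,  6.124 ]))
bar [0.5612 0.0945 0.2521]
```

```bash
cat > ov.py <<'E'
from fit import *
def overlay(cam,img,polys,box,s,fn):
    r0,r1,c0,c1=box;I=cv2.resize(img[r0:r1,c0:c1],None,fx=s,fy=s,interpolation=cv2.INTER_NEAREST)
    for P,col,closed in polys:
        q=((proj(cam,P)-[c0,r0]+.5)*s).astype(np.int32);cv2.polylines(I,[q],closed,col,1,cv2.LINE_AA)
    cv2.imwrite(fn,I)
def circ(x,y,z,r): return np.c_[x+r*np.cos(t),y+r*np.sin(t),np.full(t.size,z)]
def stand(x,y,yaw,th=1.785):
    R=np.array([[np.cos(yaw),-np.sin(yaw),0],[np.sin(yaw),np.cos(yaw),0],[0,0,1]]);W=lambda p:np.array(p)@R.T+[x,y,0]
    o=[(circ(x,y,.065,.034),(0,255,0),1),(circ(x,y,.065,.026),(0,255,0),1),(circ(x,y,.135,.004),(255,0,255),1),
     (W([[-.06,-.05,.02],[.13,-.05,.02],[.13,.05,.02],[-.06,.05,.02]]),(255,255,0),1)]
    for s in(1,-1): o.append((W([[.086,s*.026,.132],[.114,s*.026,.132],[.114,s*.026,.02],[.086,s*.026,.02]]),(255,128,0),1))
    d=np.array([-np.cos(th),0,np.sin(th)]);h=np.array([.1,0,.12]);n=np.array([np.sin(th),0,np.cos(th)])
    for f in(-.0065,.0065): o.append((W([h+d*a+np.array([0,b,0])+n*f for a,b in((.122,-.024),(.14,-.024),(.14,.024),(.122,.024))]),(0,0,0),1))
    return o
E
python3 - <<'E'
from ov import *
np.set_printoptions(precision=4,suppress=True)
S=eyes.grab_frame("scene");T=eyes.grab_frame("top")
st=stand(.4429,.1446,-.40)
overlay("top",T,st,(155,245,190,265),8,"pics/o1.png");overlay("scene",S,st,(140,230,245,310),8,"pics/o2.png")
be=lambda x:cyl(np.array([x[0],x[1],.008]),[0,0,1],.03,.016)
sp=[(hullmask(c,cyl(np.array([.4723,-.087,.035]),[np.cos(1.25),np.sin(1.25),0],.022,.076))[3],0) for c in("scene","top")]
for c,I,b in(("scene",S,(235,265,100,140)),("top",T,(195,222,355,385))):
    m=seg(c,I,b,lambda h,b:(h[...,2]>90)) if c=="top" else None
    o=[(circ(.4725,-.311,.016,.03),(0,255,0),1),(circ(.4725,-.311,.016,.01),(0,255,0),1)]
    overlay(c,I,o,b,16,f"pics/b_{c}.png")
E
```

```text
(no output)
```

View pics/o1.png

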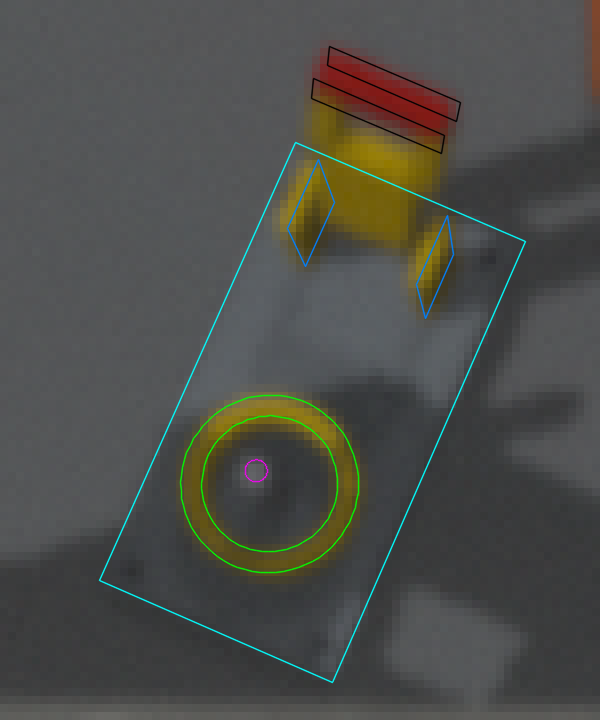

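View pics/o2.png

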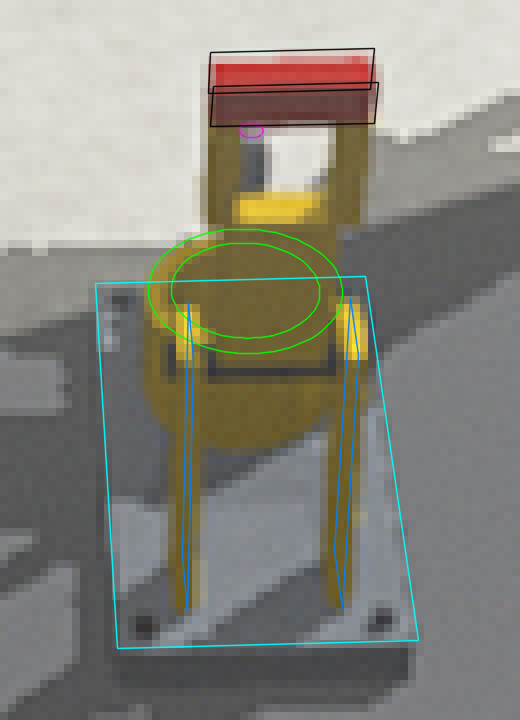

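View pics/b_scene.png

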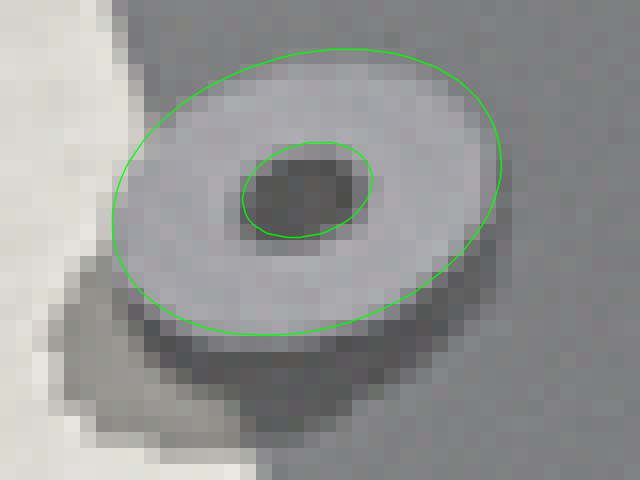

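View pics/b_top.png

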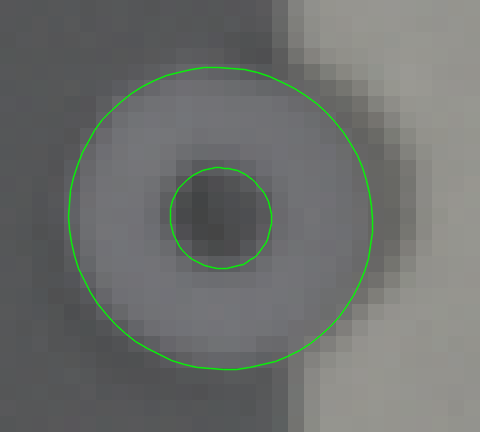

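The overlays agree to about 1 px (≤3 mm). In scene, the model sits slightly too high, so I'm nudging x up by about 1 mm. Next I'll work out the tool axes and the move to the spacer, with a small tilt along the way to learn the sign of the wrist roll.

```bash
python3 - <<'E'
from h import *
from scipy.spatial.transform import Rotation as R
np.set_printoptions(precision=4,suppress=True)
s=arm.state();q=s["tcp_rot"];M=R.from_quat([q[1],q[2],q[3],q[0]]).as_matrix();print(M)
print("close az",np.degrees(np.arctan2(M[1,2],M[0,2])), "tube az",np.degrees(1.25))
for c,rc in(("top",(272.4,339.1)),("top",(154.8,271.3))): print(onz(c,rc,.022))
E
python3 -m inch '[[[0.1,-0.2,0],[0.03,0.06,0]],[[0.2,-0.4,0],[0.06,0.12,0]],[[0.25,-0.6,0],[0.06,0.12,0]]]'
python3 -c "
from h import *
print(arm.state()['qpos'],arm.state()['tool_pos'])"
```

```text
[[ 0.9124 -0.      0.4094]
 [-0.4094 -0.      0.9124]
 [-0.     -1.     -0.    ]]
close az 65.83230159601844 tube az 71.6197243913529
[ 0.271  -0.2154  0.022 ]
[ 0.64   -0.0027  0.022 ]
time: 1.65
tool_pos: [0.3163, 0.4769, 0.2498]
tcp_rot: [0.706, -0.67, 0.217, -0.078]
wrist_force: [1.5, -0.1, -0.0]
finger_gap: 0.0854
[ 0.80402936 -0.02425714  1.81390386  0.19652686  1.41612557 -0.3812212 ] [0.3163112  0.47690434 0.24975982]
```

```bash
cat > go.py <<'E'
from h import *
from scipy.spatial.transform import Rotation as R
np.set_printoptions(precision=4,suppress=True)
def cur():
    s=arm.state();q=s["tcp_rot"];return s,R.from_quat([q[1],q[2],q[3],q[0]])
def rot(fdir,cdir):
    y=np.array(fdir,float);y/=np.linalg.norm(y);z=np.array(cdir,float);z-=y*(y@z);z/=np.linalg.norm(z);return R.from_matrix(np.c_[np.cross(y,z),y,z])
def units(pos,Rt=None):
    s,C=cur();d=(np.array(pos)-s["tool_pos"])/.2
    r=(Rt*C.inv()).as_rotvec()/1.5 if Rt is not None else None
    print("t",round(s["time"],2),"pos",s["tool_pos"],"q",s["qpos"],"F",s["wrist_force"],"gap",round(s["finger_gap"],4));print("SHIFT",d,"TURN",r)
E
python3 - <<'E'
from go import *
units([.4808,-.0614,.15],rot([0,0,-1],[np.cos(1.25-np.pi/2),np.sin(1.25-np.pi/2),0]))
E
```

```text
t 1.65 pos [0.3163 0.4769 0.2498] q [ 0.804  -0.0243  1.8139  0.1965  1.4161 -0.3812] F [ 1.4914 -0.0689 -0.0186] gap 0.0854
SHIFT [ 0.8224 -2.6915 -0.4988] TURN [-0.1385 -0.0539 -0.976 ]
```

```bash
python3 -m inch '[[[0.1,-0.2,0],[-0.02,-0.01,-0.08]],[[0.12,-0.4,0],[-0.04,-0.02,-0.16]],[[0.14,-0.6,0],[-0.06,-0.03,-0.24]],[[0.16,-0.8,0],[-0.08,-0.04,-0.32]],[[0.18,-1.0,0],[-0.1,-0.05,-0.4]]]'
python3 -m inch '[[[0.1,-0.2,0],[0,0,-0.08]],[[0.2,-0.4,0],[0,0,-0.16]],[[0.3,-0.6,0],[0,0,-0.24]],[[0.35,-0.8,0],[0,0,-0.32]],[[0.4,-1.0,0],[0,0,-0.4]],[[0.4,-1.0,0],[0,0,-0.46]]]'
python3 - <<'E'
from go import *
units([.4808,-.0614,.15],rot([0,0,-1],[np.cos(1.25-np.pi/2),np.sin(1.25-np.pi/2),0]))
E
```

```text
time: 2.07
tool_pos: [0.3523, 0.2749, 0.2499]
tcp_rot: [-0.606, 0.622, -0.374, 0.326]
wrist_force: [0.6, -1.1, -0.2]
finger_gap: 0.0851
time: 2.57
tool_pos: [0.4332, 0.0703, 0.2502]
tcp_rot: [0.458, -0.456, 0.564, -0.515]
wrist_force: [0.1, 0.6, 0.2]
finger_gap: 0.0856
t 2.57 pos [0.4332 0.0703 0.2502] q [ 0.0065 -0.3454  2.0817  0.0546  1.4481  0.1638] F [0.0701 0.6275 0.1587] gap 0.0856
SHIFT [ 0.2379 -0.6586 -0.5009] TURN [-0.0381 -0.0257 -0.1037]
```

```bash
python3 -m inch '[[[0.1,-0.2,0],[-0.02,-0.01,-0.05]],[[0.2,-0.4,-0.1],[-0.04,-0.025,-0.1]],[[0.24,-0.6,-0.2],[-0.04,-0.025,-0.105]],[[0.24,-0.66,-0.4],[-0.04,-0.025,-0.105]],[[0.24,-0.66,-0.5],[-0.04,-0.025,-0.105]],[[0.24,-0.66,-0.5],[-0.04,-0.025,-0.105]]]'
python3 - <<'E'
from go import *
units([.4808,-.0614,.035],rot([0,0,-1],[np.cos(1.25-np.pi/2),np.sin(1.25-np.pi/2),0]))
E
```

```text
time: 3.07
tool_pos: [0.477, -0.0624, 0.1434]
tcp_rot: [0.408, -0.416, 0.577, -0.572]
wrist_force: [-1.5, -0.2, -1.2]
finger_gap: 0.0854
t 3.07 pos [ 0.477  -0.0624  0.1434] q [-0.2401 -0.1565  2.1134 -0.0033  1.1976  0.0871] F [-1.5463 -0.2064 -1.2462] gap 0.0854
SHIFT [ 0.019   0.0049 -0.542 ] TURN [-0.     -0.0089  0.0034]
```

```bash
python3 -m inch '[[[0.02,0,-0.15],[0,-0.01,0]],[[0.02,0,-0.3],[0,-0.01,0]],[[0.02,0,-0.42],[0,-0.01,0]],[[0.02,0,-0.5],[0,-0.01,0]],[[0.02,0,-0.535],[0,-0.01,0]],[[0.02,0,-0.535],[0,-0.01,0]]]'
python3 - <<'E'
from go import *
units([.4808,-.0614,.036],rot([0,0,-1],[np.cos(1.25-np.pi/2),np.sin(1.25-np.pi/2),0]))
cv2.imwrite("pics/g1.png",cv2.resize(eyes.grab_frame("scene")[130:270,130:330],None,fx=4,fy=4))
E
```

```text
time: 3.57
tool_pos: [0.4806, -0.0617, 0.0361]
tcp_rot: [0.413, -0.412, 0.575, -0.574]
wrist_force: [0.2, 0.0, 0.2]
finger_gap: 0.0853
t 3.57 pos [ 0.4806 -0.0617  0.0361] q [-0.2388  0.0022  2.1724  0.0007  0.9672  0.0859] F [0.2174 0.0295 0.1732] gap 0.0853
SHIFT [ 0.0011  0.0013 -0.0003] TURN [-0.0004 -0.0001  0.0029]
```

View pics/g1.png

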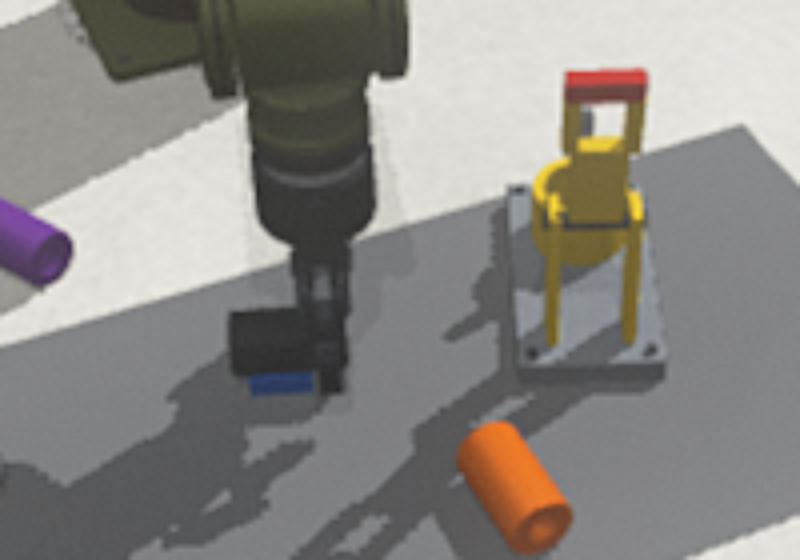

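The fingers straddle the tube's stand-side end at crop (320,340). Closing now.

```bash
python3 -m inch '[[[0,0,0],[0,0,0]],[[0,0,0],[0,0,0]],[[0,0,0],[0,0,0]],[[0,0,0],[0,0,0]],[[0,0,0],[0,0,0]],[[0,0,0],[0,0,0]],[[0,0,0],[0,0,0]],[[0,0,0],[0,0,0]]]' 0 50
python3 - <<'E'
from go import *
units([.4,-.05,.2])
E
```

```text
time: 4.28
tool_pos: [0.4824, -0.062, 0.0389]
tcp_rot: [-0.413, 0.411, -0.574, 0.575]
wrist_force: [-2.2, 0.4, 6.7]
finger_gap: 0.0422
t 4.28 pos [ 0.4824 -0.062   0.0389] q [-0.2388 -0.0009  2.1696  0.001   0.9694  0.0859] F [-2.2466  0.3908  6.6756] gap 0.0422
SHIFT [-0.4118  0.0601  0.8054] TURN None
```

```bash
python3 -m inch '[[[0,0,0.15],[0,0,0]],[[0,0,0.3],[0,0,0]],[[-0.1,0,0.5],[0,0,0]],[[-0.2,0,0.7],[0,0,0]],[[-0.3,0,0.8],[0,0,0]],[[-0.3,0,0.8],[0,0,0]],[[-0.3,0,0.8],[0,0,0]]]'
python3 - <<'E'
from go import *
a=[np.cos(1.25),np.sin(1.25),0]
units([.4,-.05,.2],rot(a,[np.sin(1.25),-np.cos(1.25),0]))
cv2.imwrite("pics/g2.png",cv2.resize(eyes.grab_frame("scene")[90:270,130:330],None,fx=3.3,fy=3.3))
E
```

```text
time: 4.87
tool_pos: [0.4229, -0.0624, 0.2014]
tcp_rot: [-0.415, 0.41, -0.572, 0.577]
wrist_force: [0.5, -0.1, -1.9]
finger_gap: 0.0424
t 4.87 pos [ 0.4229 -0.0624  0.2014] q [-0.2727 -0.3703  2.1813  0.0011  1.3211  0.0528] F [ 0.5128 -0.0658 -1.8901] gap 0.0424
SHIFT [-0.1147  0.0618 -0.007 ] TURN [ 0.9936 -0.3276  0.0076]
```

View pics/g2.png

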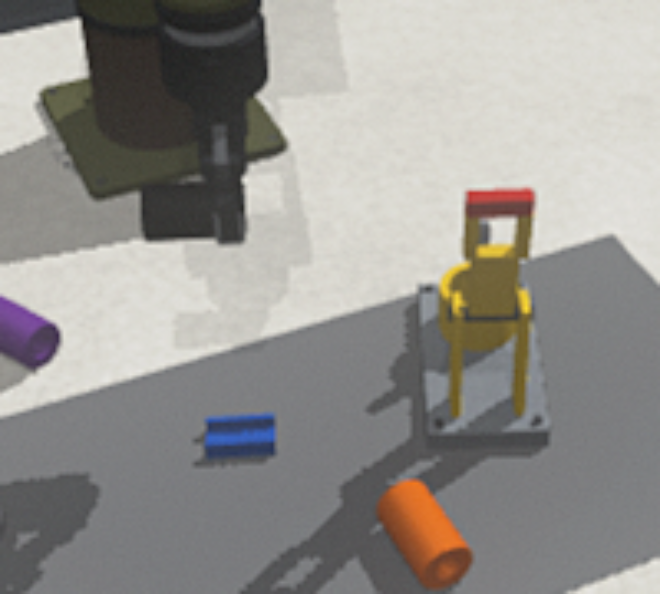

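```bash
python3 -m inch '[[[0,0.05,0.1],[0.08,-0.026,0]],[[0,0.05,0.2],[0.16,-0.053,0]],[[0,0.05,0.2],[0.24,-0.079,0]],[[0,0.05,0.2],[0.32,-0.105,0]],[[0,0.05,0.2],[0.4,-0.13,0]],[[0,0.05,0.2],[0.48,-0.158,0]],[[0,0.05,0.2],[0.48,-0.158,0]]]'
python3 - <<'E'
from go import *
a=[np.cos(1.25),np.sin(1.25),0]
units([.4,-.05,.2],rot(a,[np.sin(1.25),-np.cos(1.25),0]))
E
```

```text
time: 5.5
tool_pos: [0.4208, -0.053, 0.2344]
tcp_rot: [0.592, -0.167, 0.691, -0.379]
wrist_force: [0.1, 0.4, -3.0]
finger_gap: 0.0421
t 5.5 pos [ 0.4208 -0.053   0.2344] q [-0.6713 -0.3276  2.2163  0.7069  1.5713 -0.4532] F [ 0.1257  0.3888 -2.9577] gap 0.0421
SHIFT [-0.1039  0.0151 -0.172 ] TURN [ 0.5073 -0.1791  0.0037]
```

```bash
python3 -m inch '[[[0,0,0],[0.08,-0.028,0]],[[0,0,0],[0.16,-0.056,0]],[[0,0,0],[0.24,-0.085,0]],[[0,0,0],[0.32,-0.113,0]],[[0,0,0],[0.4,-0.141,0]],[[0,0,0],[0.48,-0.17,0]],[[0,0,0],[0.507,-0.179,0.004]],[[0,0,0],[0.507,-0.179,0.004]]]'
python3 - <<'E'
from go import *
a=[np.cos(1.25),np.sin(1.25),0]
units([.41,-.04,.07],rot(a,[np.sin(1.25),-np.cos(1.25),0]))
for c,b in(("scene",(50,240,100,330)),("top",(130,330,190,400))):
    I=eyes.grab_frame(c);cv2.imwrite(f"pics/g3{c}.png",cv2.resize(I[b[0]:b[1],b[2]:b[3]],None,fx=2.8,fy=2.8))
E
```

```text
time: 6.17
tool_pos: [0.4201, -0.0517, 0.2306]
tcp_rot: [0.695, 0.114, 0.702, -0.111]
wrist_force: [1.1, 1.0, -2.1]
finger_gap: 0.0416
t 6.17 pos [ 0.4201 -0.0517  0.2306] q [-0.835   0.0507  2.2606  1.2068  1.9451 -0.7994] F [ 1.099   0.9539 -2.0769] gap 0.0416
SHIFT [-0.0505  0.0587 -0.8032] TURN [-0.0035 -0.006  -0.0012]
```

View pics/g3scene.png

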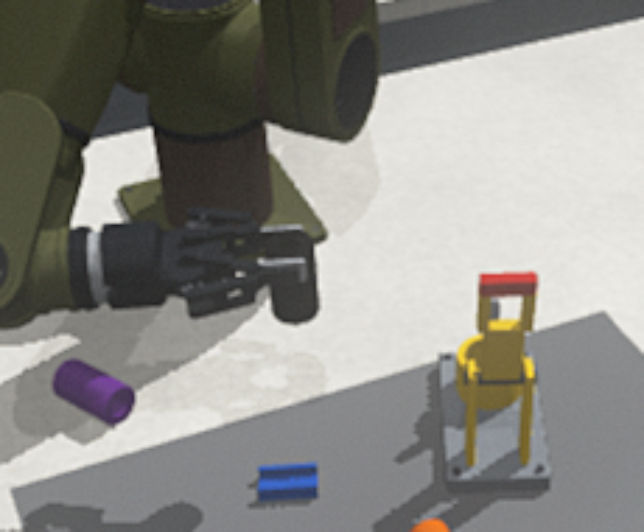

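View pics/g3top.png

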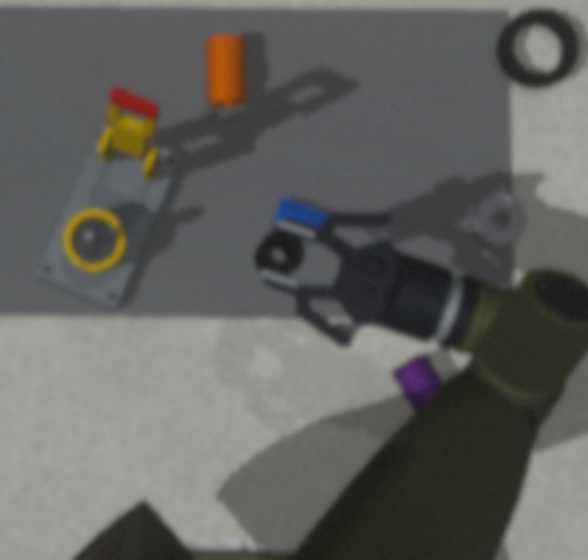

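The tube is upright in the gripper, at about (295,270) in the scene crop. The wrist housing hangs low behind the gripper, so I'll come down with the tool pitched about 12° to keep it off the bench. The tube will right itself as the jaws open. I'll stand it near (0.46, 0.0), which is clear of the cradle and the stand.

```bash
python3 -m inch '[[[0.1,0.1,0],[-0.06,0.02,0]],[[0.2,0.2,-0.1],[-0.13,0.044,0]],[[0.2,0.26,-0.3],[-0.13,0.044,0]],[[0.2,0.26,-0.5],[-0.13,0.044,0]],[[0.2,0.26,-0.6],[-0.13,0.044,0]],[[0.2,0.26,-0.65],[-0.13,0.044,0]],[[0.2,0.26,-0.65],[-0.13,0.044,0]]]'
python3 - <<'E'
from go import *
a=[np.cos(1.25)*np.cos(.2),np.sin(1.25)*np.cos(.2),-np.sin(.2)]
units([.46,0,.07],rot(a,[np.sin(1.25),-np.cos(1.25),0]))
for c,b in(("scene",(70,270,100,330)),):
    I=eyes.grab_frame(c);cv2.imwrite(f"pics/g4{c}.png",cv2.resize(I[b[0]:b[1],b[2]:b[3]],None,fx=2.8,fy=2.8))
E
```

```text
time: 6.85
tool_pos: [0.4607, 0.0001, 0.1022]
tcp_rot: [0.68, 0.039, 0.709, -0.184]
wrist_force: [-0.2, -0.3, -1.3]
finger_gap: 0.0422
t 6.85 pos [0.4607 0.0001 0.1022] q [-0.6766  0.2282  2.2482  1.1603  1.6201 -0.9462] F [-0.2389 -0.3164 -1.2765] gap 0.0422
SHIFT [-0.0034 -0.0004 -0.1609] TURN [ 0.004  -0.0066 -0.0013]
```

View pics/g4scene.png

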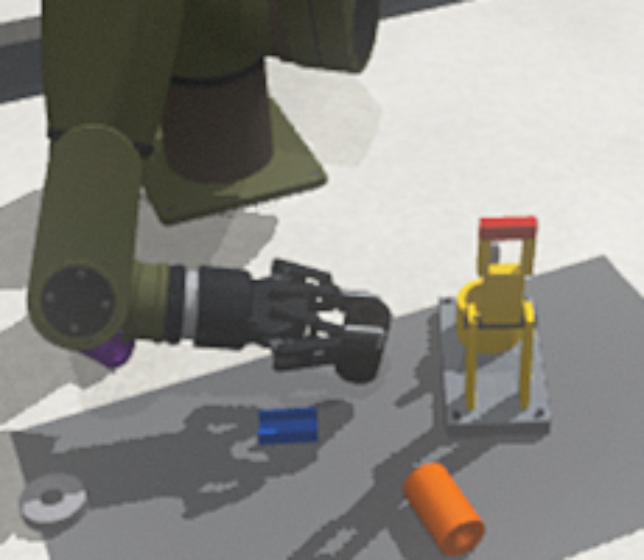

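```bash
python3 -m inch '[[[0,0,-0.05],[0.03,-0.01,0]],[[0,0,-0.1],[0.06,-0.02,0]],[[0,0,-0.13],[0.066,-0.023,0]],[[0,0,-0.145],[0.066,-0.023,0]],[[0,0,-0.145],[0.066,-0.023,0]]]'
python3 -m inch '[[[0,0,-0.006],[0,0,0]],[[0,0,-0.012],[0,0,0]],[[0,0,-0.018],[0,0,0]],[[0,0,-0.018],[0,0,0]]]'
python3 - <<'E'
from go import *
units([.46,0,.067])
for c,b in(("scene",(70,270,100,330)),):
    I=eyes.grab_frame(c);cv2.imwrite(f"pics/g5{c}.png",cv2.resize(I[b[0]:b[1],b[2]:b[3]],None,fx=2.8,fy=2.8))
E
```

```text
time: 7.32
tool_pos: [0.4618, -0.001, 0.075]
tcp_rot: [0.69, 0.076, 0.704, -0.149]
wrist_force: [-0.4, 0.3, -0.8]
finger_gap: 0.0416
time: 7.65
tool_pos: [0.462, -0.0011, 0.0718]
tcp_rot: [0.691, 0.075, 0.704, -0.149]
wrist_force: [0.5, -0.4, -0.5]
finger_gap: 0.0421
t 7.65 pos [ 0.462  -0.0011  0.0718] q [-0.6858  0.3763  2.2167  1.2015  1.6674 -1.0582] F [ 0.4575 -0.4181 -0.4728] gap 0.0421
SHIFT [-0.01    0.0056 -0.0238] TURN None
```

View pics/g5scene.png

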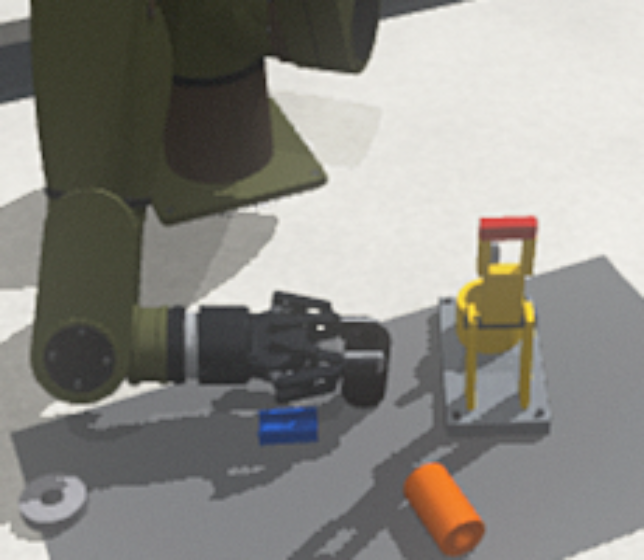

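```bash
python3 -m inch '[[[0,0,-0.008],[0,0,0]],[[0,0,-0.016],[0,0,0]],[[0,0,-0.016],[0,0,0]]]'
python3 -m inch '[[[0,0,-0.008],[0,0,0]],[[0,0,-0.016],[0,0,0]],[[0,0,-0.016],[0,0,0]]]'; python3 -c "
from go import *
units([.46,0,.067])"
```

```text
time: 7.95
tool_pos: [0.4618, -0.001, 0.0683]
tcp_rot: [0.69, 0.076, 0.704, -0.149]
wrist_force: [0.0, -0.3, -0.9]
finger_gap: 0.042
time: 8.2
tool_pos: [0.4619, -0.0012, 0.0666]
tcp_rot: [0.691, 0.077, 0.703, -0.147]
wrist_force: [-2.2, -1.0, 7.0]
finger_gap: 0.0422
t 8.2 pos [ 0.4619 -0.0012  0.0666] q [-0.686   0.3935  2.2123  1.2018  1.6678 -1.0703] F [-2.1702 -1.0214  7.0184] gap 0.0422
SHIFT [-0.0096  0.0058  0.0022] TURN None
```

Contact at z = 0.0666, as predicted. I'm opening the jaws moderately first.

```bash
python3 -m inch '[[[0,0,0],[0,0,0]],[[0,0,0],[0,0,0]],[[0,0,0],[0,0,0]],[[0,0,0],[0,0,0]],[[0,0,0],[0,0,0]]]' 0.7 20
python3 - <<'E'
from go import *
units([.46,0,.067])
for c,b in(("scene",(130,250,130,290)),("top",(140,300,230,400))):
    I=eyes.grab_frame(c);cv2.imwrite(f"pics/g6{c}.png",cv2.resize(I[b[0]:b[1],b[2]:b[3]],None,fx=4,fy=4))
E
```

```text
time: 8.62
tool_pos: [0.4619, -0.0011, 0.0664]
tcp_rot: [0.691, 0.077, 0.704, -0.147]
wrist_force: [-0.5, -0.2, -0.2]
finger_gap: 0.0596
t 8.62 pos [ 0.4619 -0.0011  0.0664] q [-0.6859  0.3936  2.2124  1.2018  1.6676 -1.0703] F [-0.4605 -0.1625 -0.1559] gap 0.0596
SHIFT [-0.0093  0.0054  0.0028] TURN None
```

View pics/g6scene.png

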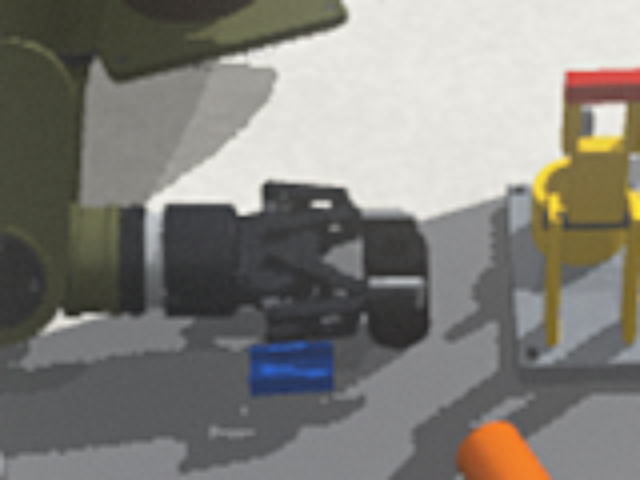

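View pics/g6top.png

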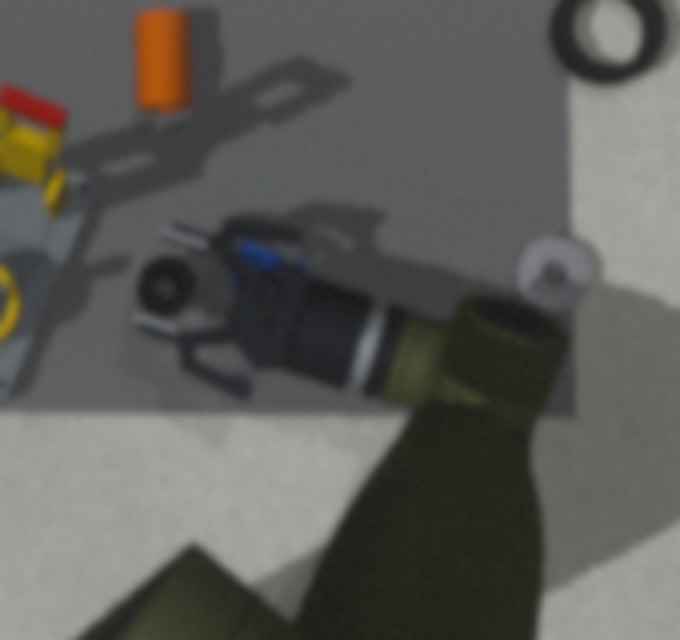

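The tube stands alone, with its bore showing round at about (165,285) in the top crop. Opening wider and backing out.

```bash
python3 -m inch '[[[0,0,0],[0,0,0]],[[-0.03,-0.1,0.01],[0,0,0]],[[-0.07,-0.22,0.025],[0,0,0]],[[-0.12,-0.36,0.06],[0,0,0]],[[-0.16,-0.48,0.12],[0,0,0]],[[-0.17,-0.5,0.3],[0,0,0]],[[-0.17,-0.5,0.5],[0,0,0]],[[-0.17,-0.5,0.7],[0,0,0]],[[-0.17,-0.5,0.7],[0,0,0]]]' 0.9
python3 - <<'E'
from go import *
S=eyes.grab_frame("scene");T=eyes.grab_frame("top")
units([.463,.003,.2],rot([0,0,-1],[np.sin(1.25),-np.cos(1.25),0]))
for c,I,b in(("scene",S,(130,250,170,330)),("top",T,(170,250,210,330))):
    cv2.imwrite(f"pics/g7{c}.png",cv2.resize(I[b[0]:b[1],b[2]:b[3]],None,fx=5 if c=="scene" else 6,fy=5 if c=="scene" else 6))
E
```

```text
time: 9.47
tool_pos: [0.4296, -0.1034, 0.213]
tcp_rot: [0.695, 0.075, 0.699, -0.149]
wrist_force: [0.2, -1.0, -0.7]
finger_gap: 0.077
t 9.57 pos [ 0.4282 -0.1016  0.2078] q [-0.8887  0.1229  2.1721  1.0934  1.9114 -0.8406] F [-0.4633  0.4586 -0.3718] gap 0.0765
SHIFT [ 0.1739  0.523  -0.0389] TURN [-0.9285  0.3085 -0.0027]
```

View pics/g7scene.png

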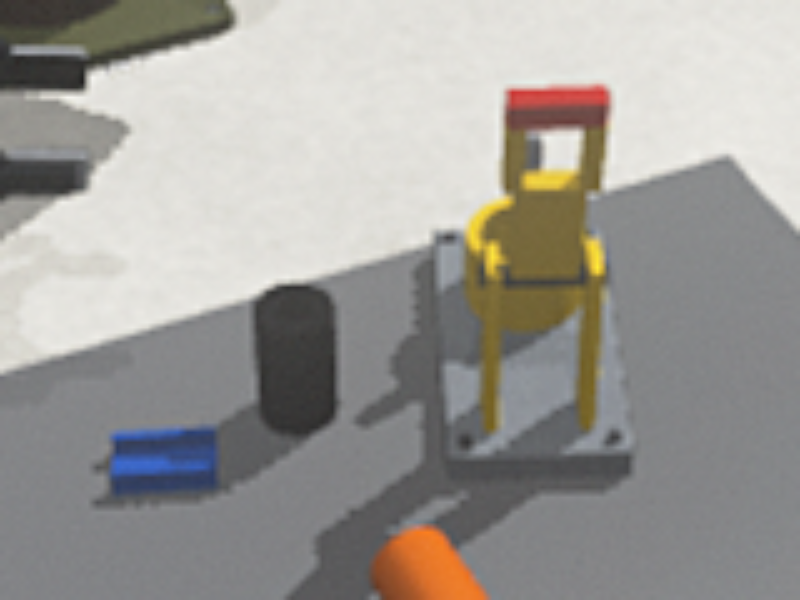

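View pics/g7top.png

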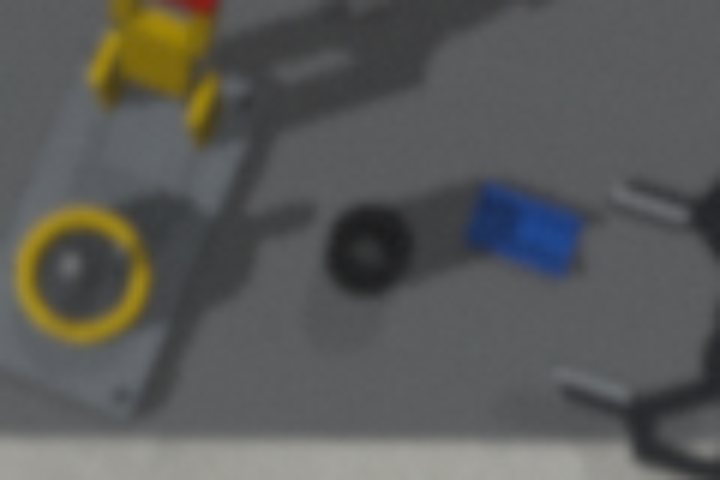

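The spacer stands upright and untouched, at scene crop (295,360) and top crop (368,250). Locating it now.

```bash
python3 - <<'E'
from fit import *
np.set_printoptions(precision=4,suppress=True)
S=eyes.grab_frame("scene");T=eyes.grab_frame("top")
ms=seg("scene",S,(183,220,215,242),lambda h,b:(h[...,2]<80)&(h[...,2]>0)&(b.max(-1)<72))
mt=seg("top",T,(200,225,262,282),lambda h,b:h[...,2]<55)
mt=cv2.morphologyEx(mt.astype(np.uint8),cv2.MORPH_CLOSE,np.ones((9,9)))
cv2.imwrite("pics/m.png",np.hstack([cv2.resize(ms[180:225,210:245].astype(np.uint8)*255,None,fx=6,fy=6),cv2.resize(mt[195:240,255:290]*255,None,fx=6,fy=6)]))
md=lambda x:cyl(np.array([x[0],x[1],.038]),[0,0,1],.022,.076)
for cam,m in(("scene",ms),("top",mt)):
    c,a,q=mm(m)
    r=least_squares(lambda x:hullmask(cam,md(x))[0]-c,[.463,.003],x_scale=.01,diff_step=1e-4)
    C,A,Q,_=hullmask(cam,md(r.x));print(cam,r.x,"area",a,A,q,Q,"c-comp",r.x@[np.sin(1.25),-np.cos(1.25)],"a-comp",r.x@[np.cos(1.25),np.sin(1.25)])
p=np.array([.4619,-.0011]);print(p@[np.sin(1.25),-np.cos(1.25)],p@[np.cos(1.25),np.sin(1.25)])
E
```

```text
scene [ 0.4596 -0.0041] area 417.0 473.47879607148934 [17.6164  1.808  65.2068] [20.4662  2.6415 72.2487] c-comp 0.4374680498862247 a-comp 0.1410295823992792
top [ 0.4575 -0.0033] area 165.0 184.6179106500931 [13.0496 -1.3851 13.4004] [13.7194 -1.1254 15.8415] c-comp 0.435157791591538 a-comp 0.14115758253949298
0.4386828502789801 0.14460351610908345
```

View pics/m.png

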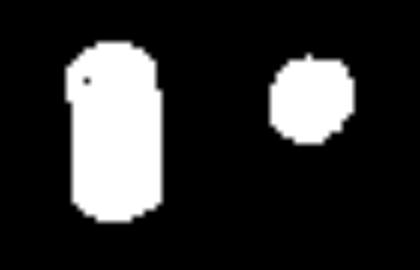

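```bash
python3 -m inch '[[[0,0,0.1],[-0.077,0.026,0]],[[0,0,0.1],[-0.155,0.051,0]],[[0,0,0.1],[-0.232,0.077,0]],[[0.02,0.05,0.1],[-0.31,0.103,0]],[[0.04,0.1,0.1],[-0.387,0.128,0]],[[0.06,0.2,0.1],[-0.465,0.154,0]],[[0.08,0.3,0.1],[-0.542,0.18,0]],[[0.1,0.35,0.1],[-0.62,0.205,0]],[[0.13,0.4,0.1],[-0.7,0.231,0]],[[0.16,0.45,0.1],[-0.774,0.257,0]],[[0.164,0.488,0.1],[-0.85,0.282,0]],[[0.164,0.488,0.1],[-0.928,0.308,0]]]' 1
python3 - <<'E'
from go import *
units([.461,-.004,.068],rot([0,0,-1],[np.sin(1.25),-np.cos(1.25),0]))
E
```

```text
time: 10.67
tool_pos: [0.46, -0.0018, 0.2244]
tcp_rot: [0.412, -0.415, 0.574, -0.573]
wrist_force: [-0.4, 0.2, 0.0]
finger_gap: 0.0855
t 10.67 pos [ 0.46   -0.0018  0.2244] q [-0.1202 -0.2934  2.0845 -0.001   1.3554  0.2013] F [-0.4123  0.186   0.0242] gap 0.0855
SHIFT [ 0.0048 -0.0109 -0.7821] TURN [ 0.0002 -0.0033  0.0004]
```

```bash
python3 -m inch '[[[0.005,-0.01,-0.2],[0,-0.003,0]],[[0.005,-0.01,-0.4],[0,-0.003,0]],[[0.005,-0.01,-0.55],[0,-0.003,0]],[[0.005,-0.01,-0.65],[0,-0.003,0]],[[0.005,-0.01,-0.73],[0,-0.003,0]],[[0.005,-0.01,-0.775],[0,-0.003,0]],[[0.005,-0.01,-0.775],[0,-0.003,0]],[[0.005,-0.01,-0.775],[0,-0.003,0]]]'
python3 -c "
from go import *
units([.461,-.004,.070])"
python3 -m inch '[[[0,0,0],[0,0,0]],[[0,0,0],[0,0,0]],[[0,0,0],[0,0,0]],[[0,0,0],[0,0,0]],[[0,0,0],[0,0,0]],[[0,0,0],[0,0,0]],[[0,0,0],[0,0,0]],[[0,0,0],[0,0,0]]]' 0 40
python3 -c "
from go import *
units([.461,-.004,.070])"
```

```text
time: 11.33
tool_pos: [0.4604, -0.0037, 0.0684]
tcp_rot: [0.413, -0.415, 0.574, -0.573]
wrist_force: [-0.3, 0.6, -0.1]
finger_gap: 0.0854
t 11.33 pos [ 0.4604 -0.0037  0.0684] q [-0.1246 -0.1071  2.2111 -0.0005  1.0408  0.1968] F [-0.3059  0.6072 -0.0604] gap 0.0854
SHIFT [ 0.0031 -0.0013  0.0081] TURN None
time: 12.0
tool_pos: [0.4611, -0.0038, 0.0695]
tcp_rot: [0.413, -0.414, 0.574, -0.573]
wrist_force: [-2.3, 0.2, 6.2]
finger_gap: 0.0424
t 12.0 pos [ 0.4611 -0.0038  0.0695] q [-0.1245 -0.1083  2.2098 -0.0004  1.0418  0.1968] F [-2.313   0.248   6.2109] gap 0.0424
SHIFT [-0.0003 -0.0012  0.0023] TURN None
```

```bash
python3 -m inch '[[[0,0,0.1],[0,0,0]],[[0,0,0.25],[0,0,0]],[[0,0,0.4],[0,0,0]],[[0,0,0.55],[0,0,0]],[[0,0,0.7],[0,0,0]],[[0,0,0.82],[0,0,0]],[[-0.02,0.2,0.82],[0,0,0]],[[-0.04,0.4,0.82],[0,0,0]],[[-0.06,0.55,0.82],[0,0,0]],[[-0.073,0.68,0.82],[0,0,0]],[[-0.073,0.739,0.82],[0,0,0]],[[-0.073,0.739,0.82],[0,0,0]]]'
python3 - <<'E'
from go import *
units([.4465,.144,.21],rot([0,0,-1],[np.sin(1.25),-np.cos(1.25),0]))
S=eyes.grab_frame("scene");T=eyes.grab_frame("top")
for c,I,b in(("scene",S,(90,230,210,330)),("top",T,(160,250,190,280))):
    cv2.imwrite(f"pics/g8{c}.png",cv2.resize(I[b[0]:b[1],b[2]:b[3]],None,fx=4.2 if c=="scene" else 6,fy=4.2 if c=="scene" else 6))
E
```

```text
time: 13.0
tool_pos: [0.446, 0.1457, 0.2332]
tcp_rot: [0.414, -0.415, 0.573, -0.572]
wrist_force: [-0.1, -0.3, -1.3]
finger_gap: 0.0417
t 13.0 pos [0.446  0.1457 0.2332] q [ 0.2011 -0.2784  2.0579  0.0005  1.3642  0.5186] F [-0.0765 -0.3425 -1.3293] gap 0.0417
SHIFT [ 0.0025 -0.0087 -0.1158] TURN [-0.     -0.0014 -0.0021]
```

View pics/g8scene.png

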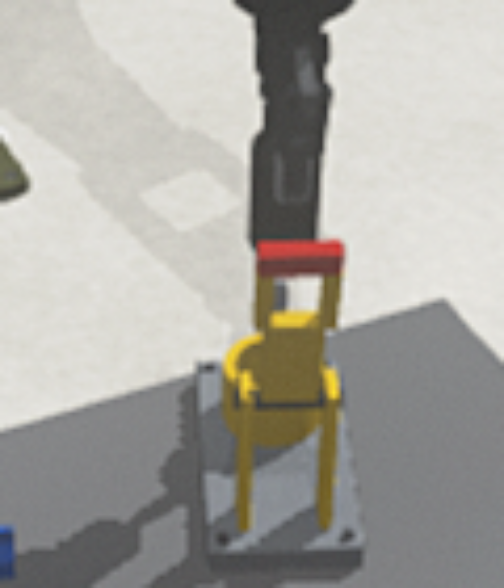

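View pics/g8top.png

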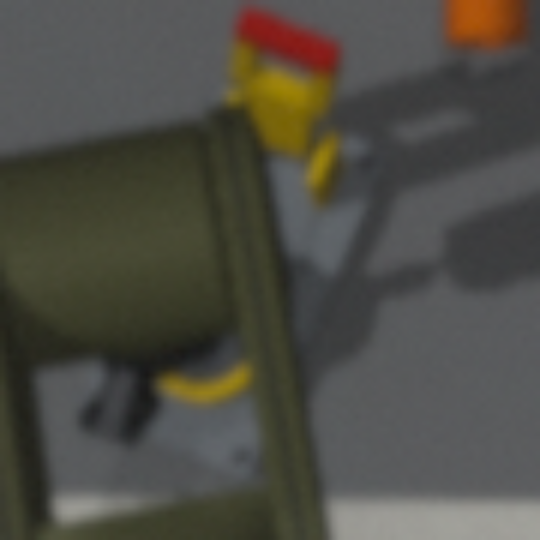

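```bash
python3 - <<'E'
from ov import *
S=eyes.grab_frame("scene")
for k,(x,y) in enumerate([(.4452,.144)]):
    st=stand(x,y,-.40)+[(cyl(np.array([x,y,.1]),[0,0,1],.008,.056),(255,0,255),0)]
    st=[(hullmask("scene",P)[3],c,cl) if 0 else (P,c,cl) for P,c,cl in st]
    overlay("scene",S,st,(140,230,245,310),8,"pics/o3.png")
    h=hullmask("scene",cyl(np.array([x,y,.1]),[0,0,1],.008,.056))[3];print(h[:,0].min(),h[:,0].max())
print(S[148:166,268:292].max(-1))
E
```

```text
272.55463 278.96542
[[171  66  57 160 220 215 214 216 214 214 215 213 215 212 213 213 207 205
  203 199 199 199 201 189]
 [199 127  56 144 202 206 203 204 203 205 205 206 204 206 205 205 204 205
  206 204 207 207 208 196]
 [219 195 127 147 195 198 193 193 191 192 191 186 185 186 184 184 181 183
  179 179 185 189 184 182]
 [210 219 193 150 151 155 148 147 145 143 136 132 129 126 127 124 120 119
  116 117 116 111 107 137]
 [211 218 187 117  93  97  94  98  95  97  97 100  98  96  98  99  98 102
  100 102  99  98  96 142]
 [211 219 181 106  97 104 103 104 104 104 104 102 106 103 104 105 103 105
  104 105 102 104  95 163]
 [207 218 182 112 105 104 106 104 102 103 100 103  97  96  96  97  96  98
   97 103 105 100 102 186]
 [206 214 181 118 104 109 109 111 116 124 124 118 132 148 146 144 143 151
  124 100 109 105 108 182]
 [208 218 184 122 112 114 116 131 144 151 174 177 198 215 213 211 214 223
  175 104 115 116 107 171]
 [207 217 182 116 117 119 118 128 142 141 192 221 222 230 228 229 231 236
  181 109 118 116 104 188]
 [206 218 178 103 118 120 115 100  98  93 163 215 218 223 225 225 229 223
  163 105 114 114 111 191]
 [207 218 172 107 115 119 116 104  99  85 147 205 213 221 225 226 227 222
  165 107 117 112 120 197]
 [210 216 171 109 115 120 115 103  97  84 150 209 213 221 226 225 228 215
  157 108 115 109 120 198]
 [211 210 164 109 116 118 114 103  97  90 151 204 208 221 223 223 228 204
  142 110 113 111 128 207]
 [216 201 150 108 117 116 115 101  95  89 159 206 209 220 224 224 232 201
  131 110 115 110 151 218]
 [214 201 152 108 113 115 104 100  99 102 180 218 218 223 221 225 232 203
  129 111 112 105 164 220]
 [210 200 151 109 114 112 131 173 180 185 219 226 224 224 226 229 226 183
  129 112 113 105 162 217]
 [212 201 152 108 114 108 167 233 237 232 234 230 229 230 234 228 188 140
  115 115 112 107 174 229]]
```

View pics/o3.png

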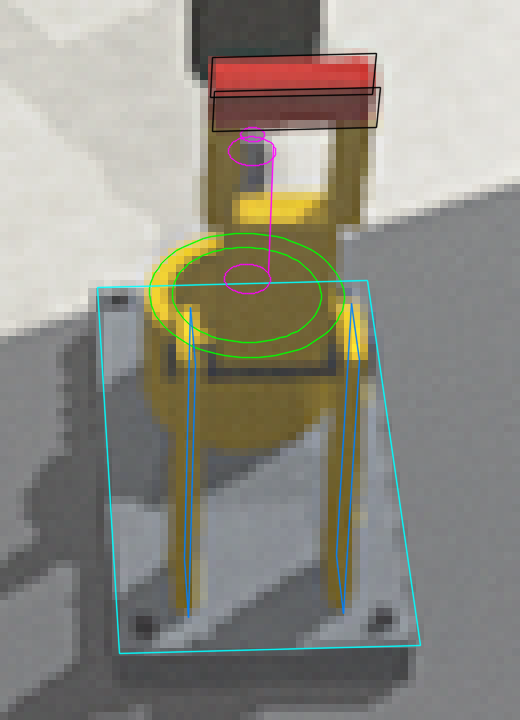

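```bash
python3 -m inch '[[[0,-0.013,-0.05],[0,0,0]],[[0,-0.013,-0.1],[0,0,0]],[[0,-0.013,-0.13],[0,0,0]],[[0,-0.013,-0.16],[0,0,0]],[[0,-0.013,-0.19],[0,0,0]],[[0,-0.013,-0.19],[0,0,0]]]'
python3 -c "
from go import *
units([.446,.143,.18])"
```

```text
time: 13.65
tool_pos: [0.4457, 0.1405, 0.1933]
tcp_rot: [0.412, -0.415, 0.574, -0.573]
wrist_force: [-0.1, 0.7, -1.5]
finger_gap: 0.0424
t 13.65 pos [0.4457 0.1405 0.1933] q [ 0.1904 -0.2488  2.1024  0.0002  1.2928  0.5122] F [-0.1133  0.6769 -1.5334] gap 0.0424
SHIFT [ 0.0013  0.0124 -0.0667] TURN None
```

```bash
python3 -m inch '[[[0,0.005,0],[0,0,0]],[[0,0.01,-0.015],[0,0,0]],[[0,0.01,-0.03],[0,0,0]],[[0,0.01,-0.03],[0,0,0]]]'
python3 -c "
from go import *
units([.446,.143,.18])"
```

```text
time: 13.98
tool_pos: [0.4455, 0.1425, 0.1868]
tcp_rot: [0.412, -0.415, 0.574, -0.573]
wrist_force: [0.0, 0.4, -1.8]
finger_gap: 0.0424
t 13.98 pos [0.4455 0.1425 0.1868] q [ 0.1948 -0.2411  2.1076 -0.      1.2807  0.5165] F [ 0.0254  0.3527 -1.7535] gap 0.0424
SHIFT [ 0.0025  0.0023 -0.034 ] TURN None
```

```bash
python3 -m inch '[[[0,0,-0.03],[0,0,0]],[[0,0,-0.06],[0,0,0]],[[0,0,-0.09],[0,0,0]],[[0,0,-0.12],[0,0,0]],[[0,0,-0.12],[0,0,0]]]'
python3 - <<'E'
from go import *
units([.446,.143,.09])
S=eyes.grab_frame("scene")
for c,I,b in(("scene",S,(90,230,210,330)),):
    cv2.imwrite(f"pics/g9{c}.png",cv2.resize(I[b[0]:b[1],b[2]:b[3]],None,fx=4.2,fy=4.2))
E
```

```text
time: 14.4
tool_pos: [0.4444, 0.1423, 0.1608]
tcp_rot: [0.411, -0.416, 0.575, -0.572]
wrist_force: [0.3, -0.4, -1.0]
finger_gap: 0.0422
t 14.4 pos [0.4444 0.1423 0.1608] q [ 0.1948 -0.215   2.132  -0.0001  1.2335  0.5165] F [ 0.2741 -0.4309 -1.0407] gap 0.0422
SHIFT [ 0.0081  0.0035 -0.3539] TURN None
```

View pics/g9scene.png

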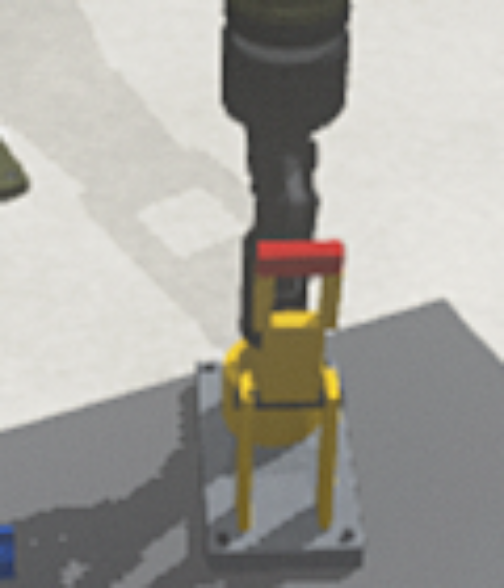

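```bash
python3 -m inch '[[[0.003,0,-0.05],[0,0,0]],[[0.003,0,-0.1],[0,0,0]],[[0.003,0,-0.15],[0,0,0]],[[0.003,0,-0.2],[0,0,0]],[[0.003,0,-0.25],[0,0,0]],[[0.003,0,-0.28],[0,0,0]],[[0.003,0,-0.28],[0,0,0]]]'
python3 -c "
from go import *
units([.446,.143,.09])"
```

```text
time: 15.03
tool_pos: [0.4444, 0.142, 0.1034]
tcp_rot: [0.41, -0.417, 0.575, -0.572]
wrist_force: [-0.1, -0.6, -0.5]
finger_gap: 0.0423
t 15.03 pos [0.4444 0.142  0.1034] q [ 0.1944 -0.1413  2.1741 -0.0004  1.1196  0.5162] F [-0.1179 -0.6492 -0.5406] gap 0.0423
SHIFT [ 0.0082  0.0048 -0.0668] TURN None
```

```bash
python3 -m inch '[[[0,0,-0.03],[0,0,0]],[[0,0,-0.055],[0,0,0]],[[0,0,-0.065],[0,0,0]],[[0,0,-0.07],[0,0,0]],[[0,0,-0.07],[0,0,0]]]'
python3 -c "
from go import *
units([.446,.143,.09])"
```

```text
time: 15.45
tool_pos: [0.4446, 0.1421, 0.0898]
tcp_rot: [0.41, -0.417, 0.575, -0.572]
wrist_force: [-3.1, 0.2, 1.0]
finger_gap: 0.042
t 15.45 pos [0.4446 0.1421 0.0898] q [ 0.1945 -0.1209  2.1818 -0.0004  1.0913  0.5162] F [-3.1151  0.1655  0.9529] gap 0.042
SHIFT [0.0072 0.0045 0.0012] TURN None
```

```bash
python3 -m inch '[[[0,0,-0.008],[0,0,0]],[[0,0,-0.015],[0,0,0]],[[0,0,-0.015],[0,0,0]]]'
python3 -c "
from go import *
units([.446,.143,.09])"
```

```text
time: 15.7
tool_pos: [0.4449, 0.1425, 0.0896]
tcp_rot: [0.41, -0.417, 0.575, -0.572]
wrist_force: [-10.4, -0.6, 18.0]
finger_gap: 0.0421
t 15.7 pos [0.4449 0.1425 0.0896] q [ 0.1948 -0.119   2.1804  0.0002  1.092   0.5162] F [-10.3991  -0.6298  18.0366] gap 0.0421
SHIFT [0.0056 0.0027 0.0019] TURN None
```

Home: the bottom contacts at TCP z = 0.0896, and the expected value was 0.0895. Releasing.

```bash
python3 -m inch '[[[0,0,0],[0,0,0]],[[0,0,0],[0,0,0]],[[0,0,0.01],[0,0,0]],[[0,0,0.01],[0,0,0]],[[0,0,0.01],[0,0,0]],[[0,0,0.15],[0,0,0]],[[0,0,0.3],[0,0,0]],[[0,0,0.5],[0,0,0]],[[0,0,0.7],[0,0,0]],[[0,-0.2,0.85],[0,0,0]],[[0,-0.4,0.85],[0,0,0]],[[0,-0.6,0.85],[0,0,0]]]' 0.85 20
python3 - <<'E'
from go import *
units([.4735,-.312,.15],rot([0,0,-1],[np.sin(1.25),-np.cos(1.25),0]))
S=eyes.grab_frame("scene");T=eyes.grab_frame("top")
for c,I,b in(("scene",S,(90,230,210,330)),("top",T,(160,250,190,280))):
    cv2.imwrite(f"pics/h1{c}.png",cv2.resize(I[b[0]:b[1],b[2]:b[3]],None,fx=4.2 if c=="scene" else 6,fy=4.2 if c=="scene" else 6))
E
```

```text
time: 16.7
tool_pos: [0.4461, 0.0253, 0.2631]
tcp_rot: [0.412, -0.416, 0.573, -0.573]
wrist_force: [1.1, 1.2, -0.2]
finger_gap: 0.0727
t 16.7 pos [0.4461 0.0253 0.2631] q [-0.0619 -0.3522  2.0642 -0.0031  1.4344  0.2569] F [ 1.0976  1.1573 -0.1691] gap 0.0727
SHIFT [ 0.1368 -1.6863 -0.5654] TURN [ 0.0018 -0.0033 -0.0016]
```

View pics/h1scene.png

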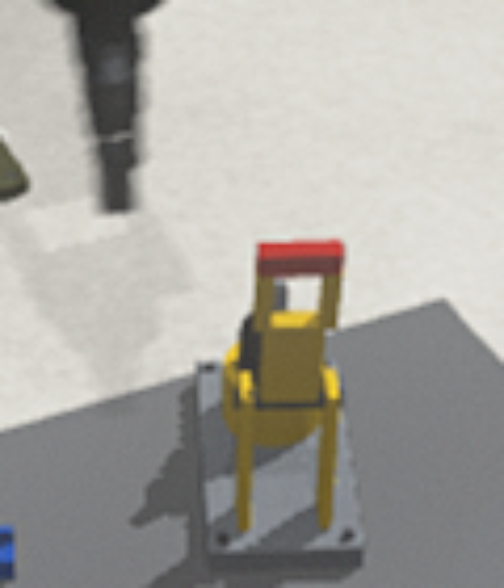

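View pics/h1top.png

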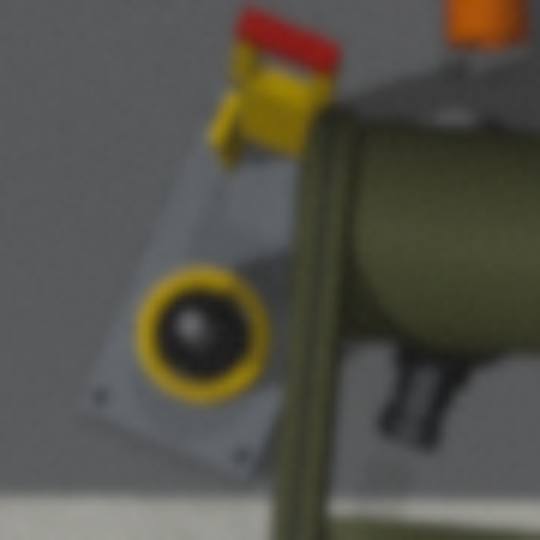

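The spacer is seated in the cup: top crop (203,333) shows it concentric with the rim. Next I'm refining the bearing's position.

```bash
python3 - <<'E'
from ov import *
np.set_printoptions(precision=4,suppress=True)
S=eyes.grab_frame("scene");T=eyes.grab_frame("top")
print(cv2.cvtColor(T,cv2.COLOR_BGR2GRAY)[198:220,358:382])
overlay("top",T,[(circ(.4725,-.311,.016,.03),(0,255,0),1),(circ(.4725,-.311,.016,.01),(0,255,0),1)],(190,226,350,390),14,"pics/bt.png")
overlay("scene",S,[(circ(.4755,-.3125,.016,.03),(0,255,0),1),(circ(.4755,-.3125,.016,.01),(0,255,0),1)],(233,267,98,140),14,"pics/bs.png")
E
```

```text
[[ 77  86  87  89  89  88  89  91  94  94  90  88  82  81  94 118 132 144
  145 135 114 103 100 102]
 [ 85  88  89  90  90  90  94 100 104 104 100  97  93  90  93 104 117 129
  136 133 116 104 103 101]
 [ 89  87  89  93  94 101 106 110 115 115 112 110 109 106 104 101 103 111
  118 119 110 104 104 101]
 [ 88  88  88  94 107 112 116 119 118 118 117 115 115 116 112 108 104 100
  103 104 104  99 102 100]
 [ 89  87  89 101 113 119 120 120 119 120 119 117 117 117 116 115 108  97
   95  99 100 101 101  99]
 [ 86  89  96 109 118 122 121 120 117 115 118 119 117 117 118 113 107  93
   92  96  99 101  99  99]
 [ 84  89 105 115 120 121 122 117 112 110 108 111 114 116 116 114 108  93
   86  93  99  99 101 101]
 [ 84  93 108 116 121 120 121 113 102  92  95  97 103 112 114 116 110  95
   87  90  97 101  99 101]
 [ 86  97 111 117 119 120 116 107  85  76  81  85  90 102 112 116 111  99
   89  89  96 100 100 100]
 [ 87 100 113 118 119 119 113  98  75  69  77  78  82  93 109 117 114 105
   89  86  96 101 103 101]
 [ 90  99 114 118 119 117 111  95  75  67  74  78  78  91 108 116 118 106
   91  87  93  9
[... 422 characters left out ...]
81  92 108 114 117 118 119 119 120 120 119 120 118 118 119 116 114
  111 116 126 142 146 141]
 [ 85  84  84  97 108 115 117 119 120 122 120 120 119 120 119 118 114 112
  117 131 144 151 153 148]
 [ 86  83  82  85  94 105 113 115 118 119 121 122 119 116 116 114 114 116
  128 144 152 154 151 151]
 [ 88  87  84  83  84  92  99 106 111 115 116 116 115 109 107 113 119 132
  142 153 153 154 152 152]
 [ 90  88  88  85  83  83  87  92  98 101 104 107 102  97 103 118 134 145
  151 153 154 154 153 151]
 [ 88  88  89  84  83  83  84  83  86  90  89  91  91  89  98 119 140 151
  152 153 155 153 152 153]
 [ 89  88  90  89  87  87  86  84  85  85  85  86  89  90  97 118 142 151
  152 154 152 153 152 150]]
```

View pics/bt.png

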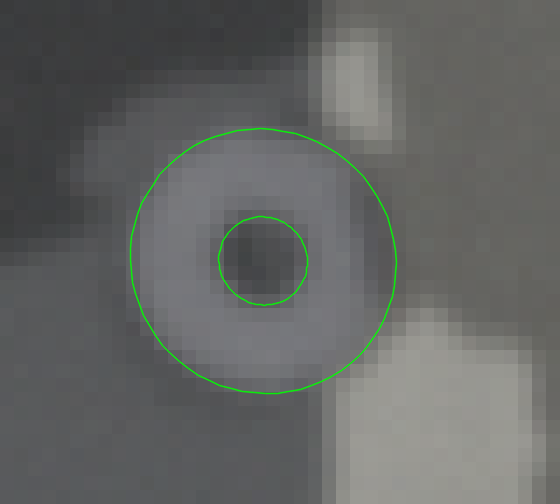

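View pics/bs.png

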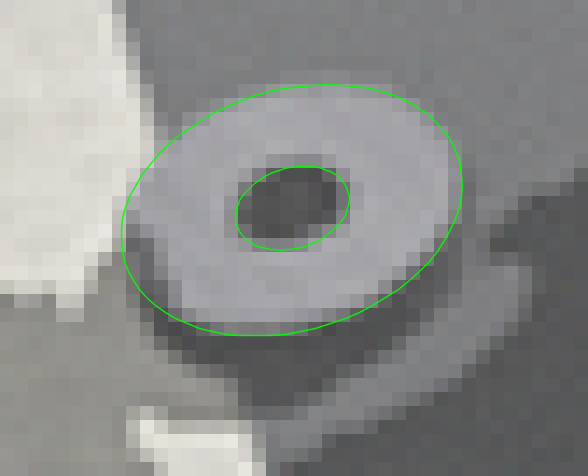

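```bash
python3 -m inch '[[[0.02,-0.2,0],[0,0,0]],[[0.05,-0.4,0],[0,0,0]],[[0.08,-0.6,0],[0,0,0]],[[0.1,-0.8,0],[0,0,0]],[[0.12,-1,0],[0,0,0]]]' 1
python3 -m inch '[[[0.01,-0.2,-0.1],[0,0,0]],[[0.01,-0.4,-0.2],[0,0,0]],[[0.02,-0.6,-0.3],[0,0,0]],[[0.02,-0.65,-0.45],[0,0,0]],[[0.02,-0.68,-0.6],[0,0,0]],[[0.02,-0.69,-0.6],[0,0,0]],[[0.02,-0.69,-0.6],[0,0,0]]]'
python3 -c "
from go import *
units([.476,-.3125,.024],rot([0,0,-1],[np.sin(1.25),-np.cos(1.25),0]))"
```

```text
time: 17.32
tool_pos: [0.4692, -0.1752, 0.2588]
tcp_rot: [0.41, -0.417, 0.576, -0.571]
wrist_force: [1.1, -0.6, 0.3]
finger_gap: 0.0853
time: 17.9
tool_pos: [0.4726, -0.3114, 0.1362]
tcp_rot: [0.41, -0.418, 0.578, -0.569]
wrist_force: [1.3, 0.0, 0.1]
finger_gap: 0.0856
t 17.9 pos [ 0.4726 -0.3114  0.1362] q [-0.6737  0.0477  1.9315 -0.0087  1.1771 -0.3497] F [1.3023 0.0315 0.1428] gap 0.0856
SHIFT [ 0.0168 -0.0055 -0.5611] TURN [-0.0019 -0.011  -0.0001]
```

```bash
python3 -m inch '[[[0.017,-0.005,-0.15],[-0.002,-0.011,0]],[[0.017,-0.005,-0.3],[-0.002,-0.011,0]],[[0.017,-0.005,-0.4],[-0.002,-0.011,0]],[[0.017,-0.005,-0.48],[-0.002,-0.011,0]],[[0.017,-0.005,-0.53],[-0.002,-0.011,0]],[[0.017,-0.005,-0.55],[-0.002,-0.011,0]],[[0.017,-0.005,-0.55],[-0.002,-0.011,0]]]'
python3 - <<'E'
from go import *
units([.476,-.3125,.024],rot([0,0,-1],[np.sin(1.25),-np.cos(1.25),0]))
I=eyes.grab_frame("scene");cv2.imwrite("pics/h2.png",cv2.resize(I[180:290,60:200],None,fx=5,fy=5))
E
```

```text
time: 18.48
tool_pos: [0.477, -0.312, 0.0271]
tcp_rot: [-0.414, 0.414, -0.573, 0.573]
wrist_force: [-0.0, 0.4, 0.1]
finger_gap: 0.0852
t 18.48 pos [ 0.477  -0.312   0.0271] q [-0.6734  0.1934  1.9823 -0.      0.9647 -0.3542] F [-0.0344  0.416   0.0835] gap 0.0852
SHIFT [-0.005  -0.0027 -0.0156] TURN [ 0.0005  0.0006 -0.0011]
```

View pics/h2.png

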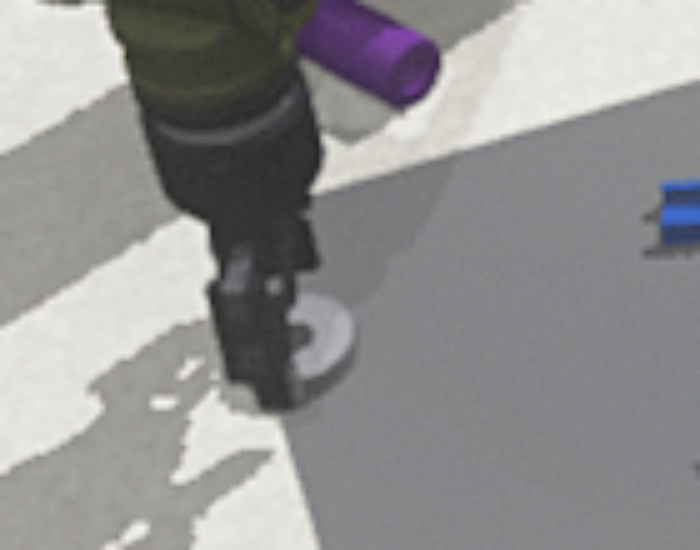

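```bash
python3 - <<'E'
from h import *
c=np.array([.949,-.3153,0]);a=np.array([.3153,.949,0])
for z in(0,.008,.021):
    for r in (.0427,.057):
        P=np.array([np.array([.477-.0013,-.312,0])+c*r+a*s*.011+[0,0,z] for s in(-1,1)]);print(z,r,(proj("scene",P)-[60,180]+.5)*5)
E
```

```text
0 0.0427 [[270.44426738 427.42831472]
 [315.70984845 423.42848302]]
0 0.057 [[267.27806594 450.09810091]
 [312.96602813 446.02518794]]
0.008 0.0427 [[267.18730023 416.96686325]
 [312.66570931 412.96531368]]
0.008 0.057 [[263.97620114 439.64472494]
 [309.8809902  435.56972687]]
0.021 0.0427 [[261.8304145  399.76042624]
 [307.65896801 395.75638211]]
0.021 0.057 [[258.54486068 422.44964058]
 [304.80641442 418.37154954]]
```

The near fingertip at crop (275,405) projects to z ≈ 0.02, so the open tips stand only about 6 mm ahead of the TCP. I need to go 9 mm lower before closing.

```bash
python3 -m inch '[[[-0.003,0,-0.02],[0,0,0]],[[-0.003,0,-0.035],[0,0,0]],[[-0.003,0,-0.045],[0,0,0]],[[-0.003,0,-0.045],[0,0,0]]]'
python3 -m inch '[[[0,0,0],[0,0,0]],[[0,0,0],[0,0,0]],[[0,0,0],[0,0,0]],[[0,0,0],[0,0,0]],[[0,0,0],[0,0,0]],[[0,0,0],[0,0,0]],[[0,0,0],[0,0,0]]]' 0 50
python3 - <<'E'
from go import *
units([.476,-.3125,.024],rot([0,0,-1],[np.sin(1.25),-np.cos(1.25),0]))
I=eyes.grab_frame("scene");cv2.imwrite("pics/h3.png",cv2.resize(I[180:290,60:200],None,fx=5,fy=5))
E
```

```text
time: 18.87
tool_pos: [0.4766, -0.3124, 0.0188]
tcp_rot: [-0.414, 0.414, -0.572, 0.574]
wrist_force: [0.3, -0.2, -0.5]
finger_gap: 0.0856
time: 19.45
tool_pos: [0.477, -0.3129, 0.0196]
tcp_rot: [-0.414, 0.414, -0.572, 0.574]
wrist_force: [-0.4, 0.7, 6.1]
finger_gap: 0.058
t 19.45 pos [ 0.477  -0.3129  0.0196] q [-0.6746  0.2051  1.9841 -0.0002  0.9491 -0.3548] F [-0.4051  0.7227  6.0997] gap 0.058
SHIFT [-0.0052  0.002   0.0218] TURN [ 0.0015  0.0017 -0.0008]
```

View pics/h3.png

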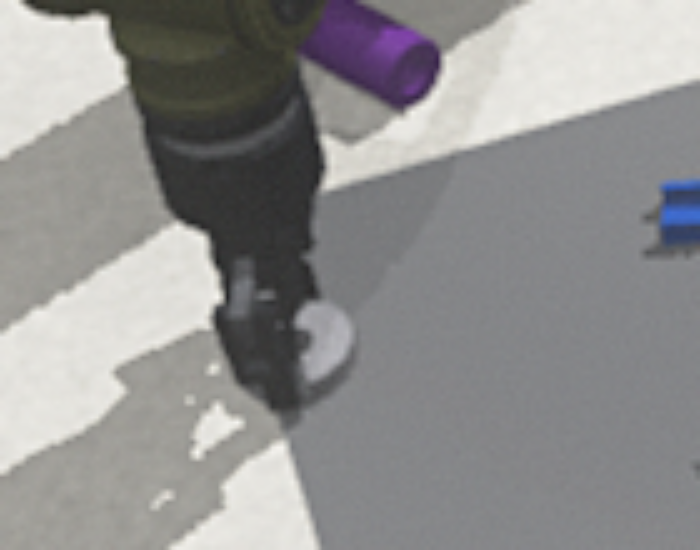

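```bash
python3 -m inch '[[[0,0,0.1],[0,0,0]],[[0,0,0.3],[0,0,0]],[[0,0.1,0.5],[0,0,0]],[[0,0.3,0.7],[0,0,0]],[[0,0.5,0.9],[0,0,0]],[[-0.03,0.7,1],[0,0,0]],[[-0.05,0.9,1],[0,0,0]],[[-0.07,1,1],[0,0,0]],[[-0.07,1,1],[0,0,0]]]'
python3 - <<'E'
from go import *
units([.4447,.142,.2],rot([0,0,-1],[np.sin(1.25),-np.cos(1.25),0]))
I=eyes.grab_frame("scene");cv2.imwrite("pics/h4.png",cv2.resize(I[90:230,120:300],None,fx=4,fy=4))
E
```

```text
time: 20.25
tool_pos: [0.4626, -0.1088, 0.2209]
tcp_rot: [-0.416, 0.414, -0.571, 0.574]
wrist_force: [1.0, -0.2, -1.2]
finger_gap: 0.0579
t 20.25 pos [ 0.4626 -0.1088  0.2209] q [-0.3445 -0.2585  2.0629  0.0009  1.3324 -0.0287] F [ 1.0088 -0.1735 -1.2214] gap 0.0579
SHIFT [-0.0897  1.254  -0.1044] TURN [ 0.0005  0.0032 -0.0032]
```

View pics/h4.png

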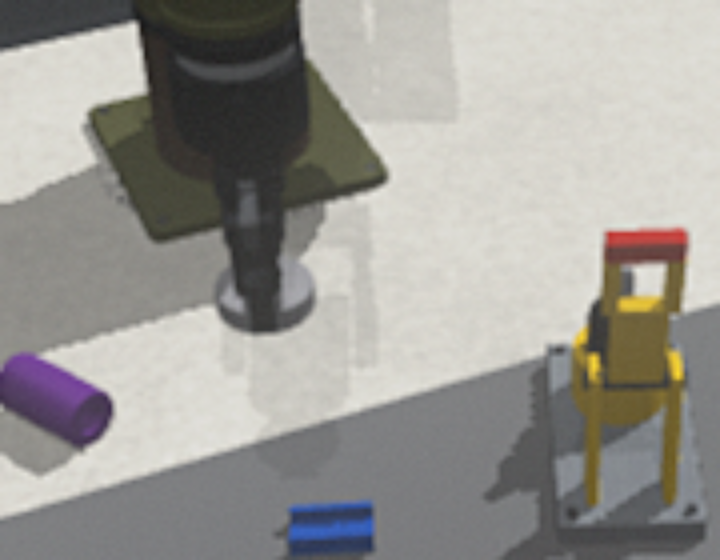

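The bearing is held level and centred, at crop (265,300). On to the spindle.

```bash
python3 -m inch '[[[-0.01,0.2,0],[0,0,0]],[[-0.03,0.4,0],[0,0,0]],[[-0.05,0.6,0],[0,0,0]],[[-0.07,0.8,0],[0,0,0]],[[-0.08,1,0],[0,0,0]],[[-0.08,1,0],[0,0,0]]]'
python3 -c "
from go import *
units([.4447,.142,.18],rot([0,0,-1],[np.sin(1.25),-np.cos(1.25),0]))"
```

```text
time: 20.8
tool_pos: [0.4457, 0.0954, 0.2193]
tcp_rot: [-0.418, 0.416, -0.571, 0.571]
wrist_force: [-0.2, -0.5, -1.0]
finger_gap: 0.0579
t 20.8 pos [0.4457 0.0954 0.2193] q [ 0.0926 -0.3056  2.1026  0.0008  1.3417  0.4012] F [-0.2045 -0.4756 -0.9553] gap 0.0579
SHIFT [-0.0049  0.2329 -0.1965] TURN [-0.0007  0.0019 -0.008 ]
```

```bash
python3 -m inch '[[[0,0.1,0],[0,0,-0.004]],[[-0.005,0.2,0],[0,0.001,-0.008]],[[-0.005,0.233,-0.1],[0,0.001,-0.008]],[[-0.005,0.233,-0.2],[0,0.001,-0.008]],[[-0.005,0.233,-0.24],[0,0.001,-0.008]],[[-0.005,0.233,-0.24],[0,0.001,-0.008]]]'
python3 -c "
from go import *
units([.4447,.142,.15],rot([0,0,-1],[np.sin(1.25),-np.cos(1.25),0]))"
```

```text
time: 21.3
tool_pos: [0.443, 0.141, 0.1677]
tcp_rot: [0.412, -0.415, 0.574, -0.573]
wrist_force: [-0.6, -0.8, -0.7]
finger_gap: 0.0579
t 21.3 pos [0.443  0.141  0.1677] q [ 0.1923 -0.2295  2.1316  0.0003  1.2447  0.5136] F [-0.6416 -0.8264 -0.6829] gap 0.0579
SHIFT [ 0.0087  0.0052 -0.0887] TURN [ 0.0004 -0.0035  0.0004]
```

```bash
python3 -m inch '[[[0.009,0.005,-0.03],[0,-0.003,0]],[[0.009,0.005,-0.06],[0,-0.003,0]],[[0.009,0.005,-0.08],[0,-0.003,0]],[[0.009,0.005,-0.1],[0,-0.003,0]],[[0.009,0.005,-0.12],[0,-0.003,0]],[[0.009,0.005,-0.12],[0,-0.003,0]]]'
python3 -c "
from go import *
units([.4447,.142,.116],rot([0,0,-1],[np.sin(1.25),-np.cos(1.25),0]))"
```

```text
time: 21.8
tool_pos: [0.4444, 0.1419, 0.1431]
tcp_rot: [0.413, -0.414, 0.574, -0.573]
wrist_force: [-0.8, 1.1, -0.7]
finger_gap: 0.058
t 21.8 pos [0.4444 0.1419 0.1431] q [ 0.1941 -0.1994  2.1507 -0.0004  1.192   0.5158] F [-0.8053  1.0792 -0.6903] gap 0.058
SHIFT [ 0.0013  0.0006 -0.1354] TURN [ 0.0005 -0.001   0.0005]
```

Past the cone with no side force. Continuing down to TCP z ≈ 0.1156.

```bash
python3 -m inch '[[[0,0,-0.03],[0,0,0]],[[0,0,-0.06],[0,0,0]],[[0,0,-0.09],[0,0,0]],[[0,0,-0.115],[0,0,0]],[[0,0,-0.13],[0,0,0]],[[0,0,-0.14],[0,0,0]],[[0,0,-0.14],[0,0,0]]]'
python3 -c "
from go import *
units([.4447,.142,.1156])"
```

```text
time: 22.38
tool_pos: [0.4446, 0.142, 0.1158]
tcp_rot: [0.413, -0.414, 0.574, -0.573]
wrist_force: [-3.2, 1.0, 3.9]
finger_gap: 0.0581
t 22.38 pos [0.4446 0.142  0.1158] q [ 0.1941 -0.1636  2.1703 -0.0003  1.1371  0.5157] F [-3.2062  0.9917  3.8609] gap 0.0581
SHIFT [ 0.0005  0.0002 -0.0008] TURN None
```

Seated on the spacer: z matches and there is contact force. Releasing.

```bash
python3 -m inch '[[[0,0,0],[0,0,0]],[[0,0,0],[0,0,0]],[[0,0,0],[0,0,0]],[[0,0,0],[0,0,0]],[[0,0,0.02],[0,0,0]],[[0,0,0.1],[0,0,0]],[[0,0,0.25],[0,0,0]],[[0,0,0.45],[0,0,0]],[[0,0,0.65],[0,0,0]],[[0,-0.2,0.8],[0,0,0]],[[0,-0.4,0.8],[0,0,0]],[[0,-0.6,0.8],[0,0,0]]]' 1 20
python3 - <<'E'
from ov import *
from go import units
units([.4,0,.3])
S=eyes.grab_frame("scene");T=eyes.grab_frame("top")
for c,I,b in(("scene",S,(90,230,210,330)),("top",T,(160,250,190,280))):
    cv2.imwrite(f"pics/h5{c}.png",cv2.resize(I[b[0]:b[1],b[2]:b[3]],None,fx=4.2 if c=="scene" else 6,fy=4.2 if c=="scene" else 6))
E
```

```text
time: 23.38
tool_pos: [0.4457, 0.0248, 0.2799]
tcp_rot: [-0.416, 0.413, -0.571, 0.574]
wrist_force: [1.2, -0.0, -1.3]
finger_gap: 0.0853
t 23.38 pos [0.4457 0.0248 0.2799] q [-0.0642 -0.3685  2.0483 -0.001   1.4565  0.2543] F [ 1.2228 -0.0194 -1.3384] gap 0.0853
SHIFT [-0.2287 -0.1241  0.1007] TURN None
```

View pics/h5scene.png

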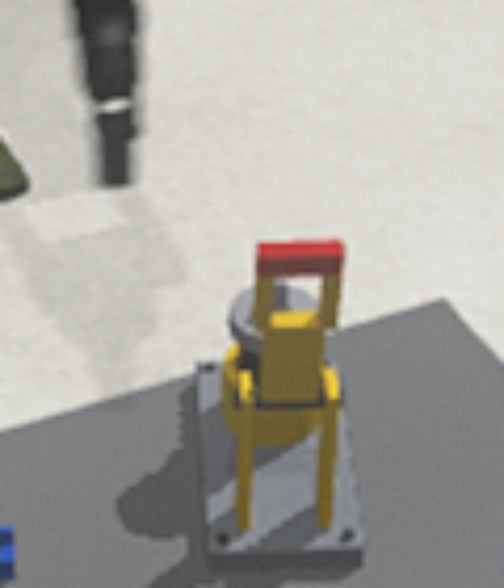

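View pics/h5top.png

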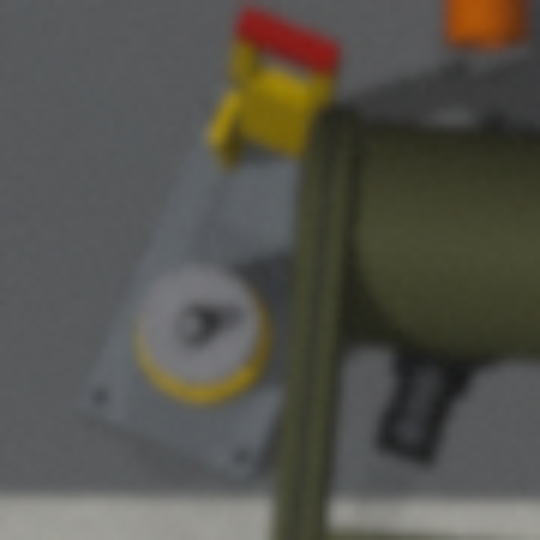

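The bearing lies flat on the stack round the spindle, at top crop (200,325). Now I'm computing the retainer push path: fingers shut, closing axis along the bar, coming from behind it.

```bash
cat > ret.py <<'E'
from go import *
sx,sy,yaw=.4447,.142,-.40
def P(th,s,h=.011):
    d=np.array([-np.cos(th),np.sin(th)]);n=np.array([np.sin(th),np.cos(th)])
    p=np.array([.1,.12])+.131*d+.0065*n+s*d
    xs=p[0]+h;return np.array([sx+xs*np.cos(yaw),sy+xs*np.sin(yaw),p[1]+.019]),xs
Rr=rot([0,0,-1],[-np.sin(yaw),np.cos(yaw),0])
E
python3 - <<'E'
from ret import *
print(P(1.785,0))
units([sx+.175*np.cos(yaw),sy+.175*np.sin(yaw),.36],Rr)
E
```

```text
(array([0.5784, 0.0855, 0.2656]), np.float64(0.14519803610313478))
t 23.48 pos [0.4449 0.021  0.2772] q [-0.072  -0.3668  2.0515 -0.0027  1.4561  0.2571] F [-0.6349  0.264  -0.227 ] gap 0.0854
SHIFT [0.8048 0.2644 0.4141] TURN [0.0012 0.0017 0.9997]
```

```bash
python3 -m inch '[[[0,0,0.2],[0,0,0.08]],[[0,0,0.4],[0,0,0.16]],[[0.1,0,0.5],[0,0,0.24]],[[0.25,0,0.5],[0,0,0.32]],[[0.4,0,0.5],[0,0,0.4]],[[0.55,0.05,0.5],[0,0,0.48]],[[0.7,0.1,0.5],[0,0,0.56]],[[0.8,0.2,0.5],[0,0,0.64]],[[0.8,0.25,0.5],[0,0,0.72]],[[0.8,0.25,0.5],[0,0,0.8]],[[0.8,0.25,0.5],[0,0,0.88]],[[0.8,0.25,0.5],[0,0,0.96]]]' 0 40
python3 - <<'E'
from ret import *
units([sx+.175*np.cos(yaw),sy+.175*np.sin(yaw),.259],Rr)
S=eyes.grab_frame("scene");T=eyes.grab_frame("top")
for c,I,b in(("scene",S,(60,230,190,350)),("top",T,(130,250,170,300))):
    cv2.imwrite(f"pics/h6{c}.png",cv2.resize(I[b[0]:b[1],b[2]:b[3]],None,fx=3.5 if c=="scene" else 5,fy=3.5 if c=="scene" else 5))
E
```

```text
time: 24.48
tool_pos: [0.605, 0.072, 0.3767]
tcp_rot: [0.689, -0.689, 0.158, -0.159]
wrist_force: [0.1, 0.0, 0.5]
finger_gap: -0.0005
t 24.48 pos [0.605  0.072  0.3767] q [ 0.0303 -0.0148  1.5855  0.0003  1.5691 -1.0881] F [0.0775 0.0005 0.4688] gap -0.0005
SHIFT [ 0.0045  0.0091 -0.5886] TURN [-0.0003  0.0012  0.035 ]
```

View pics/h6scene.png

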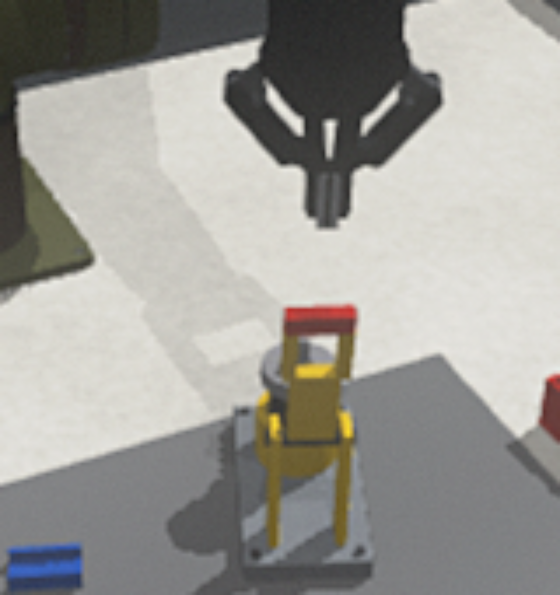

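View pics/h6top.png

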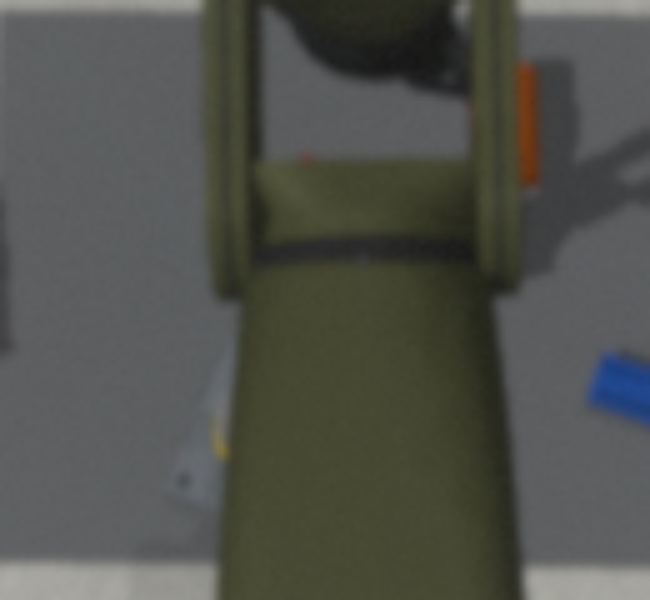

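```bash
python3 -m inch '[[[0.005,0.01,-0.15],[0,0,0.035]],[[0.005,0.01,-0.3],[0,0,0.035]],[[0.005,0.01,-0.45],[0,0,0.035]],[[0.005,0.01,-0.56],[0,0,0.035]],[[0.005,0.01,-0.56],[0,0,0.035]]]'
python3 - <<'E'
from ret import *
s,C=cur();p0=s["tool_pos"];print(p0,(Rr*C.inv()).as_rotvec()/1.5,s["wrist_force"])
for th,sl in zip([1.75,1.65,1.55,1.45,1.35,1.25,1.15,1.05,.95],np.linspace(0,.003,9)): print(th,np.round((P(th,sl)[0]-p0)/.2,3))
I=eyes.grab_frame("scene");cv2.imwrite("pics/h7.png",cv2.resize(I[90:230,210:330],None,fx=4.2,fy=4.2))
E
```

```text
time: 25.0
tool_pos: [0.6028, 0.0739, 0.258]
tcp_rot: [-0.692, 0.693, -0.147, 0.141]
wrist_force: [-0.1, 0.5, -0.7]
finger_gap: -0.0003
[0.6028 0.0739 0.258 ] [-0.0001 -0.006   0.0062] [-0.0574  0.5155 -0.6532]
1.75 [-0.143  0.066  0.044]
1.65 [-0.202  0.091  0.057]
1.55 [-0.262  0.117  0.064]
1.45 [-0.323  0.143  0.065]
1.35 [-0.384  0.168  0.058]
1.25 [-0.444  0.194  0.046]
1.15 [-0.503  0.219  0.026]
1.05 [-0.56   0.243  0.001]
0.95 [-0.614  0.266 -0.031]
```

View pics/h7.png

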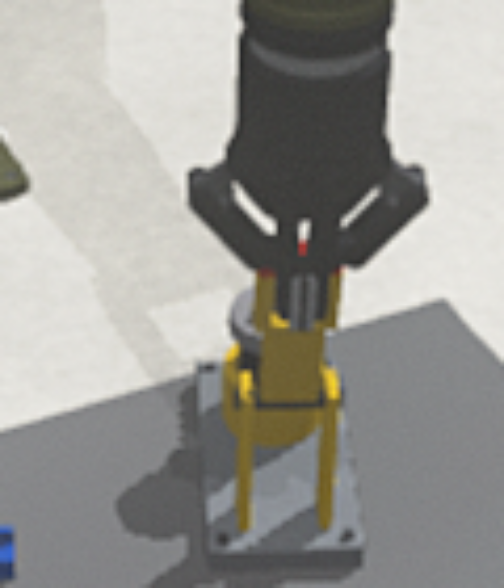

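```bash
python3 -c "
from h import *
print((proj('scene',[[.6015,.0739,.239],[.6015,.0739,.258]])-[210,90]+.5)*4.2)"
python3 -m inch '[[[-0.07,0.033,0.02],[0,-0.006,0.006]],[[-0.143,0.066,0.044],[0,-0.006,0.006]],[[-0.202,0.091,0.057],[0,-0.006,0.006]],[[-0.262,0.117,0.064],[0,-0.006,0.006]],[[-0.323,0.143,0.065],[0,-0.006,0.006]],[[-0.384,0.168,0.058],[0,-0.006,0.006]],[[-0.384,0.168,0.058],[0,-0.006,0.006]]]'
python3 - <<'E'
from ret import *
s,C=cur();p0=s["tool_pos"];print(p0,(Rr*C.inv()).as_rotvec()/1.5,s["wrist_force"])
for th,sl in zip([1.25,1.15,1.05,.95,.85,.75,.65,.55],np.linspace(0.001,.004,9)): print(th,np.round((P(th,sl)[0]-p0)/.2,3))
I=eyes.grab_frame("scene");cv2.imwrite("pics/h8.png",cv2.resize(I[90:230,210:330],None,fx=4.2,fy=4.2))
E
```

```text
[[300.4750332  320.13815141]
 [301.7607045  292.37212503]]
time: 25.63
tool_pos: [0.527, 0.1085, 0.276]
tcp_rot: [0.694, -0.692, 0.137, -0.143]
wrist_force: [0.6, -0.2, 0.4]
finger_gap: 0.0
[0.527  0.1085 0.276 ] [-0.0008  0.0058 -0.0002] [ 0.6104 -0.2356  0.4095]
1.25 [-0.063  0.021 -0.049]
1.15 [-0.122  0.045 -0.068]
1.05 [-0.178  0.069 -0.093]
0.95 [-0.232  0.092 -0.125]
0.85 [-0.283  0.114 -0.162]
0.75 [-0.331  0.134 -0.205]
0.65 [-0.374  0.152 -0.253]
0.55 [-0.413  0.168 -0.306]
```

View pics/h8.png

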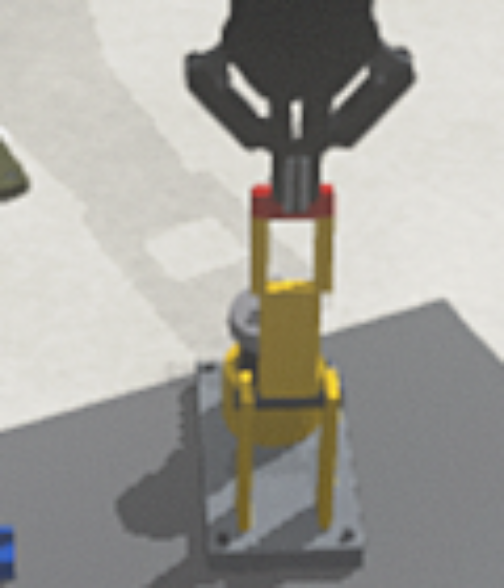

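The fingertip is on the bar's back, at crop (295,205), and the arm has swung past upright. Continuing along the arc.

```bash
python3 -m inch '[[[-0.063,0.021,-0.045],[0,0.006,0]],[[-0.122,0.045,-0.068],[0,0.006,0]],[[-0.178,0.069,-0.093],[0,0.006,0]],[[-0.232,0.092,-0.125],[0,0.006,0]],[[-0.283,0.114,-0.162],[0,0.006,0]],[[-0.331,0.134,-0.205],[0,0.006,0]],[[-0.374,0.152,-0.253],[0,0.006,0]],[[-0.374,0.152,-0.253],[0,0.006,0]]]'
python3 - <<'E'
from ret import *
s,C=cur();p0=s["tool_pos"];print(p0,(Rr*C.inv()).as_rotvec()/1.5,s["wrist_force"])
for th,sl in zip([.65,.55,.45,.35,.25,.15,.07,0],np.linspace(0.003,.007,8)): print(th,np.round((P(th,sl)[0]-p0)/.2,3))
I=eyes.grab_frame("scene");cv2.imwrite("pics/h9.png",cv2.resize(I[90:230,210:330],None,fx=4.2,fy=4.2))
E
```

```text
time: 26.35
tool_pos: [0.4513, 0.1387, 0.223]
tcp_rot: [-0.693, 0.693, -0.142, 0.139]
wrist_force: [-0.5, 0.4, -0.5]
finger_gap: -0.0
[0.4513 0.1387 0.223 ] [-0.0005 -0.0026 -0.0002] [-0.4986  0.3887 -0.4854]
0.65 [0.005 0.    0.012]
0.55 [-0.034  0.017 -0.04 ]
0.45 [-0.069  0.032 -0.097]
0.35 [-0.099  0.044 -0.157]
0.25 [-0.122  0.054 -0.22 ]
0.15 [-0.14   0.062 -0.285]
0.07 [-0.151  0.066 -0.339]
0 [-0.157  0.069 -0.387]
```

View pics/h9.png

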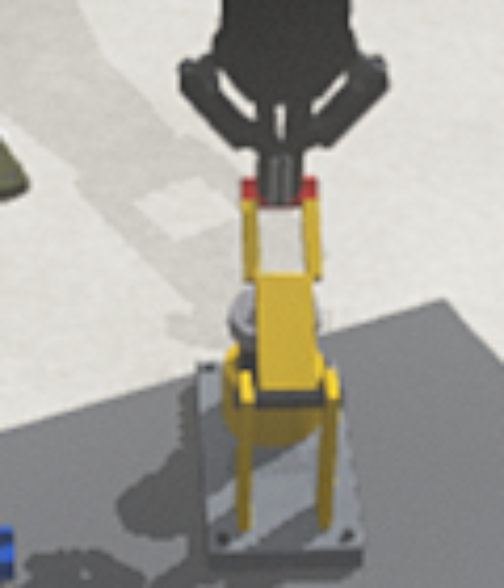

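```bash
python3 -m inch '[[[-0.034,0.017,-0.04],[0,-0.003,0]],[[-0.069,0.032,-0.097],[0,-0.003,0]],[[-0.099,0.044,-0.157],[0,-0.003,0]],[[-0.125,0.055,-0.22],[0,-0.003,0]],[[-0.145,0.064,-0.285],[0,-0.003,0]],[[-0.155,0.068,-0.33],[0,-0.003,0]],[[-0.16,0.07,-0.36],[0,-0.003,0]],[[-0.16,0.07,-0.375],[0,-0.003,0]],[[-0.16,0.07,-0.375],[0,-0.003,0]]]'
python3 - <<'E'
from ret import *
units(P(0,.007)[0],Rr)
I=eyes.grab_frame("scene");cv2.imwrite("pics/h10.png",cv2.resize(I[90:230,210:330],None,fx=4.2,fy=4.2))
E
```

```text
time: 27.15
tool_pos: [0.4198, 0.1524, 0.148]
tcp_rot: [0.693, -0.693, 0.14, -0.14]
wrist_force: [-0.0, -0.2, -0.0]
finger_gap: -0.0
t 27.15 pos [0.4198 0.1524 0.148 ] q [ 0.2279 -0.2579  2.1896  0.0002  1.2094 -0.9434] F [-0.0325 -0.2211 -0.0044] gap -0.0
SHIFT [ 0.0002  0.0005 -0.0124] TURN [-0.0002  0.0003 -0.0003]
```

View pics/h10.png

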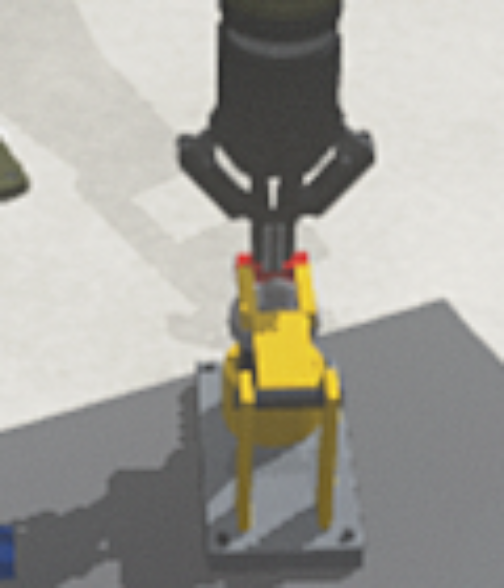

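Nearly closed. Now I'm pressing in small steps until the force rises.

```bash
python3 -m inch '[[[0,0,-0.006],[0,0,0]],[[0,0,-0.012],[0,0,0]],[[0,0,-0.018],[0,0,0]],[[0,0,-0.018],[0,0,0]]]'
python3 -m inch '[[[0,0,-0.006],[0,0,0]],[[0,0,-0.012],[0,0,0]],[[0,0,-0.012],[0,0,0]]]'
```

```text
time: 27.53
tool_pos: [0.4207, 0.1525, 0.1455]
tcp_rot: [0.693, -0.693, 0.14, -0.141]
wrist_force: [-0.6, 1.0, 1.4]
finger_gap: 0.0
time: 27.78
tool_pos: [0.4209, 0.1526, 0.1452]
tcp_rot: [0.693, -0.693, 0.14, -0.141]
wrist_force: [-6.0, -1.8, 11.8]
finger_gap: 0.0
```

```bash
python3 -m inch '[[[0,0,-0.008],[0,0,0]],[[0,0,-0.01],[0,0,0]],[[0,0,-0.01],[0,0,0]]]'
python3 -m inch '[[[0,0,0.02],[0,0,0]],[[0,0,0.1],[0,0,0]],[[0,0,0.25],[0,0,0]],[[-0.05,0,0.4],[0,0,0]],[[-0.15,0,0.6],[0,0,0]],[[-0.2,0.2,0.7],[0,0,0]],[[-0.2,0.4,0.8],[0,0,0]],[[-0.2,0.6,0.8],[0,0,0]],[[-0.2,0.8,0.8],[0,0,0]],[[-0.2,1,0.8],[0,0,0]],[[-0.2,1,0.8],[0,0,0]]]'
python3 - <<'E'
from ov import *
S=eyes.grab_frame("scene");T=eyes.grab_frame("top")
cv2.imwrite("pics/fs.png",S);cv2.imwrite("pics/ft.png",T)
overlay("top",T,stand(.4425,.143,-.4,0.0),(155,245,190,265),8,"pics/f1.png");overlay("scene",S,stand(.4435,.142,-.40,0.0),(140,230,245,310),8,"pics/f2.png")
E
```

```text
time: 28.03
tool_pos: [0.4209, 0.1526, 0.1452]
tcp_rot: [0.693, -0.693, 0.14, -0.141]
wrist_force: [-7.0, -1.7, 10.5]
finger_gap: -0.0
time: 28.95
tool_pos: [0.3801, 0.3576, 0.3048]
tcp_rot: [0.694, -0.693, 0.139, -0.138]
wrist_force: [-0.8, -0.9, 0.1]
finger_gap: 0.0001
```

View pics/fs.png

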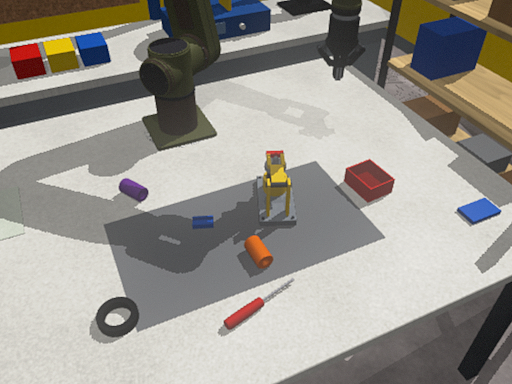

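View pics/f2.png

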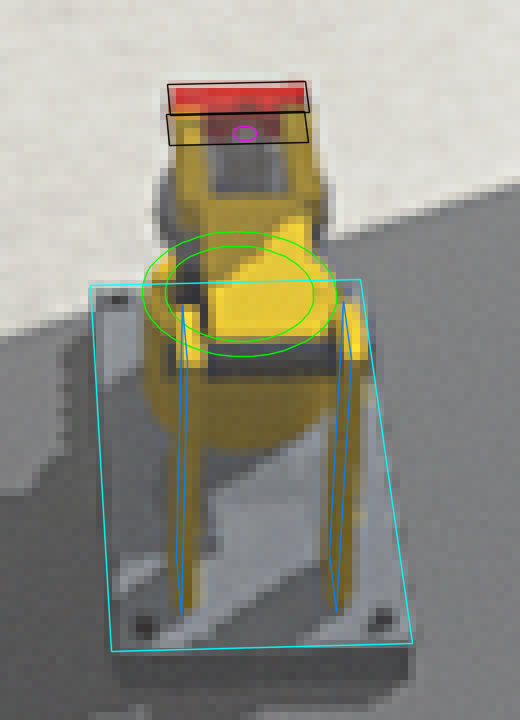

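View pics/ft.png

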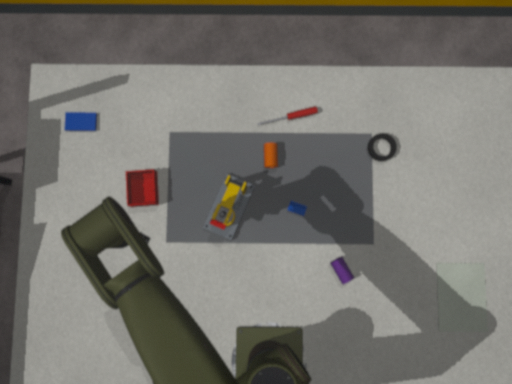

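View pics/f1.png

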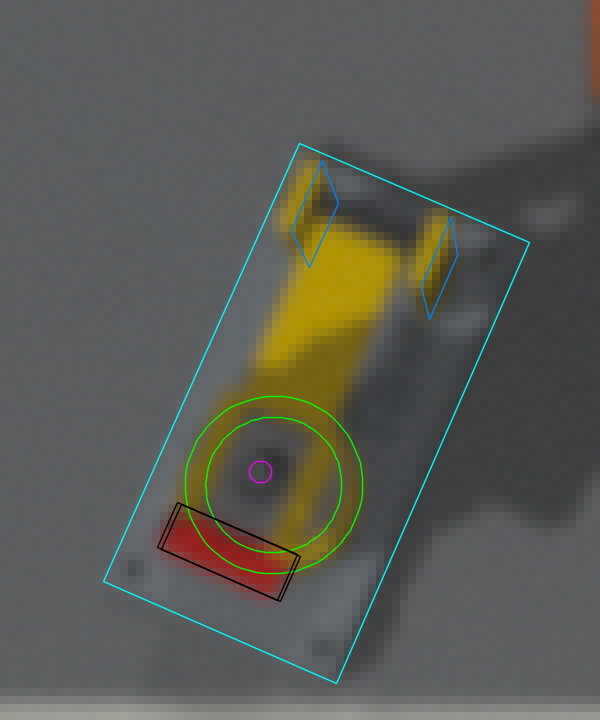

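The bar matches the θ = 0 model, at top crop (230,560). The tape roll (382,147), screwdriver (303,113) and bin (142,187) are where they started, and the robot is clear of everything. Handing in.

```bash
python3 -c "
from workcell import arm
print(arm.state()['time'], arm.hand_in())"
```

```text
the job is handed in; nothing more can be done
29.05 None
```

I did the whole job in the order asked and handed it in at 29.05 s of the 72 s allowed; it returned no verdict.

- **Spacer on the bench:** I stood the black spacer on end on the bench and let go. The pictures showed it upright with the gripper clear of it.
- **Spacer on the spindle:** I took it again by its upper end and lowered it over the spindle. It touched bottom at tool height 89.6 mm (89.5 mm expected) under about 18 N, and the top view shows it concentric in the cup.
- **Bearing:** It touched down on the spacer at tool height 115.8 mm (115.6 mm expected). The pictures show it lying flat round the spindle.
- **Retainer:** I pushed it over from behind and pressed it down. It stopped at 145.2 mm (145.5 mm expected for closed) and moved no further under 10–12 N. The final overlays match the closed position to about a pixel in both cameras.
- **Bystanders:** By eye, the tape roll, screwdriver and bin, as well as the orange and purple look-alikes, are where they started in the last pictures.

**Disagreements:** The two cameras differed from the robot's own positions by about 1–3 mm. The measured finger opening also read about 2 mm under the known part sizes. I corrected for the camera offset, and neither part met side resistance on the spindle.

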